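Charge the grinding jar from the ball trays

TASK

Charge the grinding jar: tip each ball tray that has any balls in its front row, front down over the jar, just far enough that only the front row rolls into the jar and the rear row stays in the tray. Hang all three trays, tipped or not, level on the rack, its cross bar lying in two hooks, with its rear row still in it; and when all the front rows are in, close the jar with its lid, seated all round, leaving the jar upright.

Things in the scene. Friction and masses are not known exactly. Their poses are not given: they have to be found in the camera images.
- tray_1: aluminium ball tray, 71 x 66 mm, 0.26 kg. Origin: middle of floor's underside; z up, -x its front, y along its bar. Floor 4 mm thick; sides, back 22 mm high. Two cross troughs, each for a row of two balls: front one ends at x=-35.5 mm in a 2 mm lip, rear one behind a 6.5 mm rib at x=0. Tilted front down, the front row rolls off at about 31 deg, the rear one at about 57
- tray_1_grip (a point): point in the tray's black upright grip block, 100 mm above the tray's underside (axes as the tray). Block 24 (x) x 34 (y) x 45 mm, from 28 mm below to 17 mm above this point; grip across the 24 mm. A 10 mm round bar, y = -75 to 75 mm, passes through it 20 mm below this point; straps at y = +-36 mm and 16 mm end discs leave y = 42 to 70 mm each side for hooks
- tray_2: aluminium ball tray, 71 x 66 mm, 0.26 kg. Origin: middle of floor's underside; z up, -x its front, y along its bar. Floor 4 mm thick; sides, back 22 mm high. Two cross troughs, each for a row of two balls: front one ends at x=-35.5 mm in a 2 mm lip, rear one behind a 6.5 mm rib at x=0. Tilted front down, the front row rolls off at about 31 deg, the rear one at about 57
- tray_2_grip (a point): point in the tray's black upright grip block, 100 mm above the tray's underside (axes as the tray). Block 24 (x) x 34 (y) x 45 mm, from 28 mm below to 17 mm above this point; grip across the 24 mm. A 10 mm round bar, y = -75 to 75 mm, passes through it 20 mm below this point; straps at y = +-36 mm and 16 mm end discs leave y = 42 to 70 mm each side for hooks
- tray_3: aluminium ball tray, 71 x 66 mm, 0.26 kg. Origin: middle of floor's underside; z up, -x its front, y along its bar. Floor 4 mm thick; sides, back 22 mm high. Two cross troughs, each for a row of two balls: front one ends at x=-35.5 mm in a 2 mm lip, rear one behind a 6.5 mm rib at x=0. Tilted front down, the front row rolls off at about 31 deg, the rear one at about 57
- tray_3_grip (a point): point in the tray's black upright grip block, 100 mm above the tray's underside (axes as the tray). Block 24 (x) x 34 (y) x 45 mm, from 28 mm below to 17 mm above this point; grip across the 24 mm. A 10 mm round bar, y = -75 to 75 mm, passes through it 20 mm below this point; straps at y = +-36 mm and 16 mm end discs leave y = 42 to 70 mm each side for hooks
- ball_1_front_left_center (a point): centre of a white ceramic ball, 28 mm across, 25 g, that starts in the front row of tray 1 (may be absent)
- ball_1_front_right_center (a point): centre of a white ceramic ball, 28 mm across, 25 g, that starts in the front row of tray 1 (may be absent)
- ball_1_rear_left_center (a point): centre of a white ceramic ball, 28 mm across, 25 g, that starts in the rear row of tray 1
- ball_1_rear_right_center (a point): centre of a white ceramic ball, 28 mm across, 25 g, that starts in the rear row of tray 1
- ball_2_front_left_center (a point): centre of a white ceramic ball, 28 mm across, 25 g, that starts in the front row of tray 2 (may be absent)
- ball_2_front_right_center (a point): centre of a white ceramic ball, 28 mm across, 25 g, that starts in the front row of tray 2 (may be absent)
- ball_2_rear_left_center (a point): centre of a white ceramic ball, 28 mm across, 25 g, that starts in the rear row of tray 2
- ball_2_rear_right_center (a point): centre of a white ceramic ball, 28 mm across, 25 g, that starts in the rear row of tray 2
- ball_3_front_left_center (a point): centre of a white ceramic ball, 28 mm across, 25 g, that starts in the front row of tray 3 (may be absent)
- ball_3_front_right_center (a point): centre of a white ceramic ball, 28 mm across, 25 g, that starts in the front row of tray 3 (may be absent)
- ball_3_rear_left_center (a point): centre of a white ceramic ball, 28 mm across, 25 g, that starts in the rear row of tray 3
- ball_3_rear_right_center (a point): centre of a white ceramic ball, 28 mm across, 25 g, that starts in the rear row of tray 3
- jar_mouth (a point): centre of the mouth of the open steel grinding jar, at rim height 65 mm over its foot: round, 124 mm outside, 116 mm inside, 60 mm deep, about 0.7 kg, loose on the worktop; z is its upright axis
- lid_knob (a point): centre of the knob (28 mm across, 30 mm high) of the jar's loose round lid: steel disc 128 mm across, 5 mm thick, under it a rubber plug 100 mm across and 8 mm deep. Knob centre 28 mm above the plug's underside, 20 mm above the disc's underside, which rests on the jar's rim when on
- rack_place_1 (a point): left (+y) of three hanging places, 170 mm apart, of the fixed steel rack: middle of a tray's bar axis when hung, 150 mm over the worktop. y along rack, x away from robot, z up. Two V hooks of 8 mm rod, open upward, at y = +-56 mm: tips at x=-26 mm, 26 mm higher, backs rise to x=+30 mm and on to a rail 183 mm over the worktop at x=+66 mm. The V centres the bar
- rack_place_2 (a point): middle of three hanging places, 170 mm apart, of the fixed steel rack: middle of a tray's bar axis when hung, 150 mm over the worktop. y along rack, x away from robot, z up. Two V hooks of 8 mm rod, open upward, at y = +-56 mm: tips at x=-26 mm, 26 mm higher, backs rise to x=+30 mm and on to a rail 183 mm over the worktop at x=+66 mm. The V centres the bar
- rack_place_3 (a point): right (-y) of three hanging places, 170 mm apart, of the fixed steel rack: middle of a tray's bar axis when hung, 150 mm over the worktop. y along rack, x away from robot, z up. Two V hooks of 8 mm rod, open upward, at y = +-56 mm: tips at x=-26 mm, 26 mm higher, backs rise to x=+30 mm and on to a rail 183 mm over the worktop at x=+66 mm. The V centres the bar

How it is judged:
By the outcome, as a careful person would: the job done as asked, in the order asked, and still so for the second after the job is handed in, with the robot touching nothing.
Of ball_1_front_left, ball_1_front_right, ball_2_front_left, ball_2_front_right, ball_3_front_left, ball_3_front_right only 3 to 6 are there at a start; the rules pass over those that are not, and their reading is None.
At some moment in a run one of jar may be knocked a few centimetres aside while the robot is not near it.
It also fails if it takes over 210 s, if anything falls off the work surface, if the arm or the gripper's body presses on something with over 40 N, if the wrist force passes 120 N, or if a joint passes its speed limit or range.

ROBOT

A 7-joint arm with a two-finger parallel gripper is mounted at the origin on a cart in front of the work surface, level with it; the furniture and walls round the work are solid. World frame = base frame: x ahead of the robot, y to its left, z up, the work surface at z = 0. Lengths are in m, angles in rad, forces in N, time in s.
With the tool pointing down it reaches from about 0.4 to 0.85 m from the base axis. Payload 10.4 kg.
Tool frame: the origin (TCP) lies between the finger pads; the fingertips stand 22 mm ahead of it and the grasp point (between the pads) lies 3 mm ahead of it (r.nose_length is the distance from the TCP to the fingertips, in m); z points along the fingers, y is the line along which they close (so a half turn about z gives the same grasp; the last joint's range is limited). The gripper opens to 87 mm and grips with 3 to 60 N. Pads are 19 mm wide; open, the fingers measure 117 mm over their backs; the gripper's body (75 mm by 190 mm) begins 51 mm behind the grasp point.
Start: joints at [-1.127, 0.332, -0.065, 1.46, 0.022, 1.35, -0.088], TCP at [0.281, 0.558, 0.245] pointing down, gripper open.
Joint ranges: [-2.6, 2.6], [-0.5, 2.12], [-1.47, 1.34], [0.16, 2.42], [-1.27, 4.41], [0.06, 2.06], [-2.6, 2.6]. Speed limits (rad/s): [2.22, 2.22, 2.79, 2.79, 3.14, 3.14, 3.14].

INTERFACE

Orientations are given as a unit quaternion [x, y, z, w].
In Python, from bench import readout, cams, r gives the robot as it stands. The module is installed in compiled form; this text tells all that it offers.
- The arm moves only by the tool step_arm, never from a script. Its argument "deltas" is a list that holds one entry, the list of rows, each a list of 7 numbers: the turn, a rotation vector about the tool's x, y, z in rad, then the shift along the tool's x, y, z in m, then the opening in per cent of the stroke, from 0 (shut) to 100 (fully open). A call has 1 to 20 rows; each row is the pose to reach, as a shift and turn from the pose commanded when the call began, along the tool's axes at that moment; what a row does not reach only later rows make up. A row lasts 1/8 s, in which the tool goes at most 62.5 mm and 10.7 degrees, less where a joint would pass 70% of its speed; a pose out of reach is approached as far as the arm can. A call with a gripper value outside its range is refused whole. The fingers move at their own pace and stop on an object; "squeeze" is the grip in N (left out, the last holds). Time passes only in rows, so rows that repeat a pose let the fingers close. It gives the time, the measured TCP pose, the force, the opening and the grip force at its end, in the units of the state.
- readout.read_state(): the state, without advancing time (a new reading comes with each control period).
- cams.camera(name): name is "scene" or "top"; returns a dict with "img" (384x512x3 uint8, red, green, blue), "fx", "fy", "cx", "cy" (pixels), "k1" (the pictures are not rectified: a ray, as slopes to the right and down, at radius r is drawn at 1 + k1 r^2 times it, then the intrinsics apply), "origin" and "rotation" of the camera in the world. Camera axes: x right, y up, looking along -z (the intrinsics and any distortion apply to the point x, -y, -z); pixel columns grow to the right and rows downward; lengths in m; the calibration is good to about 2 mm. A picture is of the moment at which its call begins. There is no depth.
- r.close_job(): hands the job in; it is judged then, once.
The state is a dict: "time": time; "joint_positions": joint angles; "joint_vel": joint speeds; "joint_torque": joint torques, N m; "ee_pos": TCP position; "eef_rot": TCP orientation; "ft_force": force on the tool from outside, world axes, zero at the start; "torque": the same for the moment, N m; "width": finger opening in m; "grip_force": force on a finger pad.
Only numpy, scipy, OpenCV 4.12 (cv2) and the standard library are available. Lean on these libraries where they do the work, as an engineer would, in place of code of your own. Each camera call takes 0.05 s, during which the arm holds its last target. There are 200 camera calls.

## Working session

There is one attempt and no reset: what is moved stays moved. The work goes in short steps, Python scripts to look and compute and a tool call to move; the robot and the scene stay as the last step left them, time stands still between calls to the robot, and variables do not carry over. Pictures are saved under pics/ and viewed, at most 14 in all, crops included, and the job is handed in when it is done.

Besides the shell and the picture viewer there is one more tool, called as name(argument=value, ...), one argument or row to a line, values as JSON. step_arm: Moves the arm, as the interface text tells. Its arguments: {"type":"object","properties":{"deltas":{"type":"array"},"squeeze":{"type":"number"}},"required":["deltas"]}

```bash
mkdir -p pics; python3 - <<'E'
from bench import readout,cams,r
import cv2
s=readout.read_state();print(s)
for n in("scene","top"):
    c=cams.camera(n);cv2.imwrite(f"pics/{n}0.png",cv2.cvtColor(c["img"],cv2.COLOR_RGB2BGR))
    cv2.imwrite(f"pics/{n}0b.png",cv2.resize(cv2.cvtColor(c["img"],cv2.COLOR_RGB2BGR),(800,600),interpolation=cv2.INTER_CUBIC))
    print(n,{k:v for k,v in c.items() if k!="img"})
E
```

```text
{'time': 0.0, 'joint_positions': array([-1.1266247 ,  0.33293361, -0.06468969,  1.46093549,  0.02156653,
        1.3499065 , -0.08848955]), 'joint_vel': array([-0.00094615, -0.00064133,  0.00042612,  0.00159008,  0.00091432,
       -0.00039514, -0.00164834]), 'joint_torque': array([ 9.77968048e-04, -6.23277497e+01,  2.49417935e-02, -3.89898348e+01,
       -6.13776804e-02,  3.97927570e-02,  1.28349393e-04]), 'ee_pos': array([0.28109231, 0.55782102, 0.24371811]), 'eef_rot': array([ 2.31265887e-01,  9.72890300e-01, -7.28628439e-04, -1.53368292e-04]), 'ft_force': array([ 0.17041192, -0.45390352,  0.15542854]), 'torque': array([ 0.03477967, -0.04014645,  0.0039662 ]), 'grip_force': 0.0, 'width': 0.08703560900761997}
scene {'fx': 457.7606271026278, 'fy': 457.7606271026278, 'cx': 251.7339784670864, 'cy': 191.4814800121254, 'k1': -0.11785512408659451, 'origin': array([-0.47487353,  0.06684301,  1.02351798]), 'rotation': array([-0.27043065,  0.29580041,  0.66116193, -0.63421943])}
top {'fx': 391.35340668781936, 'fy': 391.35340668781936, 'cx': 251.1183317511602, 'cy': 181.6489480228267, 'k1': -0.09390555076922696, 'origin': array([0.45660989, 0.01175674, 1.16729663]), 'rotation': array([ 0.00916713, -0.0280145 , -0.69648141,  0.71696917])}
```

View pics/scene0b.png

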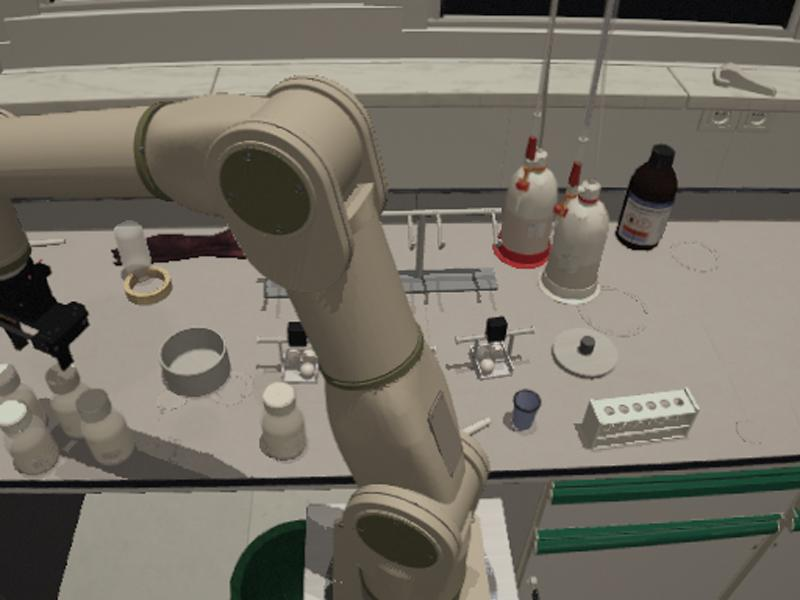

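View pics/top0b.png

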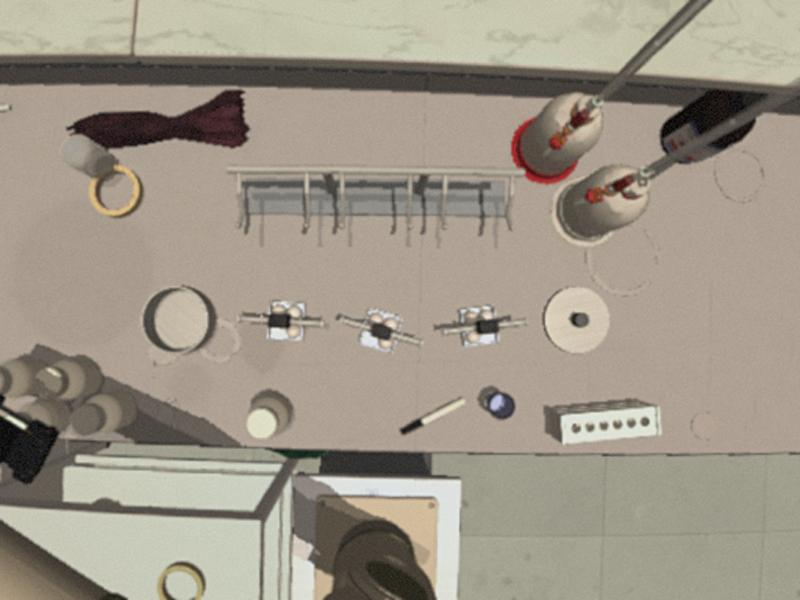

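Scene: the jar is at top-view (180,320), trays at (280,322), (381,330) and (485,326), the lid at (578,320) and the rack hooks at y≈225. In the scene view the arm hides tray 2. Zooming in on the trays next.

```bash
cat > h.py <<'E'
import numpy as np,cv2
from scipy.spatial.transform import Rotation as R
from bench import readout,cams,r
def cam(n): return cams.camera(n)
def ray(c,u,v):
    x,y=(u-c["cx"])/c["fx"],(v-c["cy"])/c["fy"]
    p=cv2.undistortPoints(np.array([[[u,v]]],float),np.array([[c["fx"],0,c["cx"]],[0,c["fy"],c["cy"]],[0,0,1]]),np.array([c["k1"],0,0,0,0.]))[0,0]
    d=R.from_quat(c["rotation"]).apply([p[0],-p[1],-1]);return c["origin"],d/np.linalg.norm(d)
def plane(c,u,v,z):
    o,d=ray(c,u,v);return o+d*(z-o[2])/d[2]
def tri(c1,p1,c2,p2):
    o1,d1=ray(c1,*p1);o2,d2=ray(c2,*p2)
    t=np.linalg.lstsq(np.c_[d1,-d2],o2-o1,rcond=None)[0]
    a,b=o1+d1*t[0],o2+d2*t[1];return (a+b)/2,np.linalg.norm(a-b)
def proj(c,P):
    q=R.from_quat(c["rotation"]).inv().apply(np.array(P)-c["origin"]);x,y=q[...,0]/-q[...,2],-q[...,1]/-q[...,2]
    k=1+c["k1"]*(x*x+y*y);return np.stack([c["fx"]*x*k+c["cx"],c["fy"]*y*k+c["cy"]],-1)
def crop(c,x0,y0,w,h,f,name):
    cv2.imwrite(name,cv2.resize(cv2.cvtColor(c["img"],cv2.COLOR_RGB2BGR)[y0:y0+h,x0:x0+w],None,fx=f,fy=f,interpolation=cv2.INTER_CUBIC))
def blobs(mask,amin=20):
    n,l,s,ce=cv2.connectedComponentsWithStats(mask.astype(np.uint8));return [(s[i],ce[i],l==i) for i in range(1,n) if s[i][4]>=amin]
E
python3 - <<'E'
from h import *
c=cam("top");a=cv2.resize(c["img"][185:235,145:345],None,fx=4,fy=4,interpolation=cv2.INTER_CUBIC)
s=cam("scene");b=cv2.resize(s["img"][195:255,160:360],None,fx=4,fy=4,interpolation=cv2.INTER_CUBIC)
cv2.imwrite("pics/cr1.png",cv2.cvtColor(np.vstack([a,b]),cv2.COLOR_RGB2BGR))
for n,cc in (("top",c),("scene",s)):
    for st,ce,m in blobs(cc["img"].max(2)<45,30): print(n,st,ce)
E
```

```text
top [423  57  68  32 909] [454.60726073  70.19141914]
top [ 57  72  77  22 586] [91.00853242 84.68259386]
top [47 75 12 10 44] [51.54545455 80.56818182]
top [454  77  29  18 165] [468.44242424  86.91515152]
top [   0  263   37   46 1002] [ 15.84031936 286.02295409]
top [257 269  12   8  31] [263.25806452 272.51612903]
top [235 360  38  24 318] [253.56603774 371.49056604]
scene [282   0  71  11 681] [317.19676946   4.35095448]
scene [356   0  32  11 328] [371.75609756   4.89634146]
scene [ 395    0  114   18 1542] [454.02075227   6.47535668]
scene [396  93  73  51 895] [419.89497207 114.72178771]
scene [ 92 116  19  13  65] [100.83076923 123.35384615]
scene [281 121  41   3  66] [298.39393939 121.51515152]
scene [481 121  31   3  49] [499.         121.46938776]
scene [394 145  27  15  87] [404.96551724 155.55172414]
scene [ 94 150  63  19 683] [120.50951684 158.60468521]
scene [   0  159   56   78 2215] [ 24.58555305 198.77562077]
scene [311 203  14  16 174] [317.34482759 210.33333333]
scene [184 206  13  15 148] [189.49324324 213.61486486]
scene [371 220   8   7  37] [374.18918919 223.13513514]
scene [312 291 200  16 784] [410.85586735 298.97193878]
scene [  0 305 227   7 995] [115.11758794 308.65326633]
scene [   0  316   54   68 3073] [ 22.39993492 347.22909209]
scene [229 331  50  32 613] [254.76182708 347.86133768]
scene [ 148  333   48   51 1633] [175.51867728 363.18432333]
scene [430 339  67   8  87] [464.29885057 342.95402299]
scene [208 374   5  10  35] [210.6 379. ]
```

View pics/cr1.png

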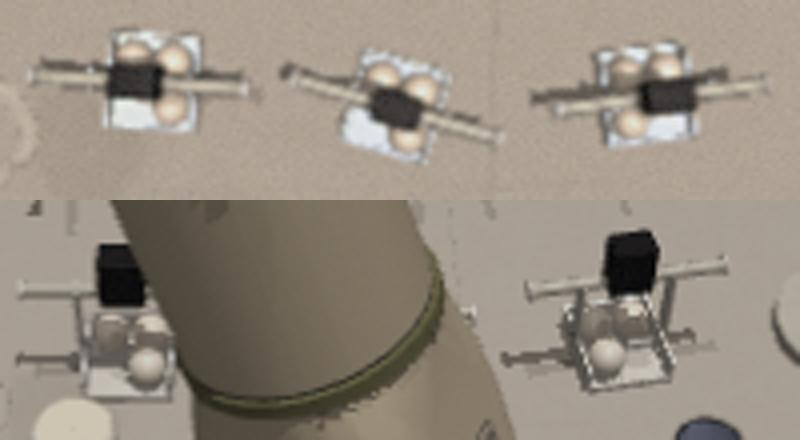

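Front rows: tray 1 has only its right ball, tray 2 its right ball and tray 3 its left ball. All three trays face the robot, so all three need tipping. Next I measure positions.

```bash
cat > m.py <<'E'
from h import *
t=cam("top");s=cam("scene")
def rect(c,th,roi):
    x0,y0,x1,y1=roi;m=np.zeros(c["img"].shape[:2],np.uint8);m[y0:y1,x0:x1]=c["img"][y0:y1,x0:x1].max(2)<th
    out=[]
    for st,ce,mm in blobs(m,30):
        cn=cv2.findContours(mm.astype(np.uint8),0,1)[0][0];out.append((st[:5].tolist(),ce.round(2),cv2.minAreaRect(cn)))
    return sorted(out,key=lambda o:o[1][0])
print("top")
for o in rect(t,75,(150,190,390,230)): print(o, plane(t,*o[1],.117).round(4))
print("scene")
for o in rect(s,60,(160,195,390,245)): print(o)
# jar / lid: saturation map stats
for n,c in(("top",t),("scene",s)):
    g=cv2.cvtColor(c["img"],cv2.COLOR_RGB2HSV)
    print(n,"table hsv",g[240,200])
cv2.imwrite("pics/jl.png",cv2.cvtColor(np.vstack([np.hstack([cv2.resize(c["img"][a:a+62,b:b+80],None,fx=5,fy=4.8,interpolation=cv2.INTER_CUBIC) for c,a,b in row]) for row in [((t,172,75),(t,172,335)),((s,200,90),(s,195,340))]]),cv2.COLOR_RGB2BGR))
crop(t,135,95,210,70,3.8,"pics/rk.png")
E
python3 m.py
```

```text
top
([172, 201, 14, 9, 103], array([178.22, 204.72]), ((178.3114776611328, 204.57379150390625), (13.037147521972656, 7.9671454429626465), 5.194429397583008)) [0.4447 0.1779 0.117 ]
([238, 207, 12, 10, 83], array([243.37, 211.71]), ((243.2353057861328, 211.55885314941406), (11.399173736572266, 7.761139392852783), 14.03624439239502)) [0.4311 0.003  0.117 ]
([304, 205, 15, 8, 105], array([311.28, 208.5 ]), ((311.0, 208.5), (7.0, 14.0), 90.0)) [ 0.4446 -0.1798  0.117 ]
scene
([184, 206, 13, 16, 163], array([189.55, 213.94]), ((190.0, 213.5), (15.0, 12.0), 90.0))
([204, 234, 18, 11, 39], array([210.56, 241.05]), ((210.9575958251953, 241.62210083007812), (19.723085403442383, 6.0842413902282715), 30.465543746948242))
([311, 203, 14, 16, 179], array([317.31, 210.31]), ((317.5, 210.5), (15.0, 13.0), 90.0))
([371, 219, 9, 8, 45], array([374.6 , 222.87]), ((374.6792297363281, 223.12265014648438), (7.692190647125244, 6.4559454917907715), 15.945395469665527))
top table hsv [ 15  35 177]
scene table hsv [ 19  26 108]
```

View pics/jl.png

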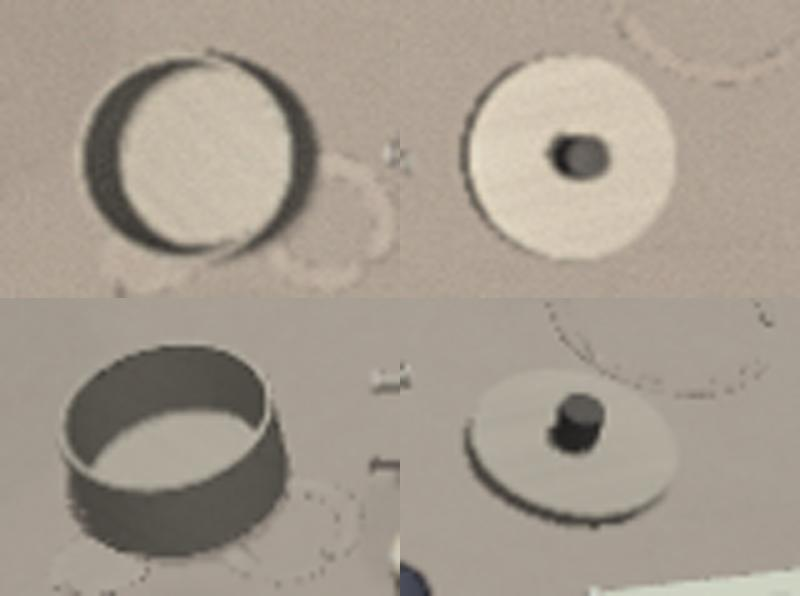

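View pics/rk.png

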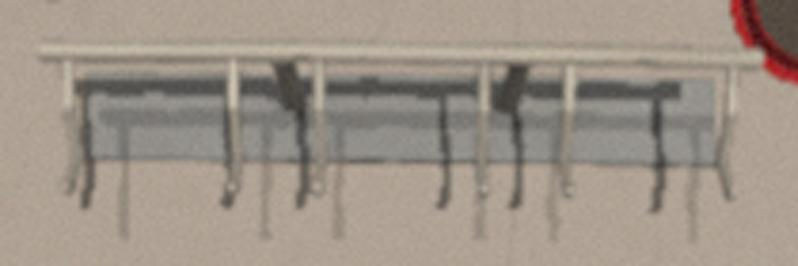

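Jar rim centre is at top px ≈(115,204) and scene px ≈(123,225). The knob top is at top (372.4,204.5) and scene (376,218). Hook tips in the rack crop sit at v≈188, with u=70, 232, 319, 483, 569 and 729.

```bash
cat > m2.py <<'E'
from h import *
t=cam("top");s=cam("scene")
P=lambda p,z:plane(t,*p,z).round(4)
print("jar",P((115,204.1),.065),tri(t,(115,204.1),s,(123.4,225)))
print("knobtop",P((372.4,204.5),.043),tri(t,(372.4,204.5),s,(376,217.9)))
print("lid disc",P((335+172/5,172+157/4.8),.013))
for i,(a,b) in enumerate([((33,73),(245,89)),((288,73),(498,138)),((557,110),(768,84))]):
    A,B=[P((145+q[0]/4,185+q[1]/4),.08) for q in(a,b)];d=A-B
    print("tray",i+1,"mid",(A+B)/2,"len",np.linalg.norm(d),"yaw",np.degrees(np.arctan2(-d[0],d[1])))
for p in [(70,188),(232,188),(319,188),(483,188),(569,188),(729,195)]: print("tip",P((135+p[0]/3.8,95+p[1]/3.8),.176))
for p in [(40,50),(762,60)]: print("rail",P((135+p[0]/3.8,95+p[1]/3.8),.183))
# triangulate block tops 1,3 : top-face centre scene approx
for a,b in [((178.3,204.6),(190,207.5)),((311,208.5),(317.8,205))]: print("blk",tri(t,a,s,b))
sc=s["img"]; print("scene occl. jar", proj(s,[.43,.41,.065]))
E
python3 m2.py
```

```text
jar [0.4403 0.3652 0.065 ] (array([0.44009776, 0.37331637, 0.05283498]), np.float64(0.00802946875934952))
knobtop [ 0.4599 -0.3736  0.043 ] (array([ 0.4600165 , -0.37463568,  0.03800043]), np.float64(0.0012724414573089553))
lid disc [ 0.4592 -0.3746  0.013 ]
tray 1 mid [0.4429  0.17955 0.08   ] len 0.14764758717974366 yaw -2.562034378996922
tray 2 mid [0.43105 0.003   0.08   ] len 0.1523911086645149 yaw -15.568387469351602
tray 3 mid [ 0.4421 -0.1851  0.08  ] len 0.1498240301153323 yaw 8.443781985104255
tip [0.5967 0.2378 0.176 ]
tip [0.5998 0.129  0.176 ]
tip [0.6016 0.0707 0.176 ]
tip [ 0.6051 -0.0393  0.176 ]
tip [ 0.607  -0.0973  0.176 ]
tip [ 0.606  -0.2063  0.176 ]
rail [0.6885 0.261  0.183 ]
rail [ 0.6982 -0.2262  0.183 ]
blk (array([0.44503704, 0.17872759, 0.11477077]), np.float64(0.0014254960271030813))
blk (array([ 0.44441041, -0.18145054,  0.11403412]), np.float64(0.0037271270547404975))
scene occl. jar [110.83914631 225.18049986]
```

```bash
cat > pl.py <<'E'
from h import *
B=np.array([[0,1,0],[1,0,0],[0,0,-1.]]) # columns: tool x,y,z at yaw 0
def RT(yaw,tilt): return R.from_euler('z',yaw,degrees=True)*R.from_matrix(B)*R.from_euler('x',-tilt,degrees=True)
def plan(wps,start=None):
    """wps: (x,y,z,yaw,tilt,n) ; prints n smoothly spaced rows to each, relative to the start of each call"""
    if start is None:
        s=readout.read_state();p0=s["ee_pos"];R0=R.from_quat(s["eef_rot"])
        tz=R0.apply([0,0,1]);ty=R0.apply([0,1,0]);print("t",round(s["time"],2),"pos",p0.round(4),"yaw",np.degrees(np.arctan2(ty[1],ty[0])).round(2),"tz",tz.round(3),"F",s["ft_force"].round(2),"w",round(s["width"],4),"g",round(s["grip_force"],1))
    else: p0=np.array(start[:3]);R0=RT(*start[3:5])
    pp,Rp=p0,R0
    for w in wps:
        p1=np.array(w[:3]);R1=RT(w[3],w[4]);d=(Rp.inv()*R1).as_rotvec();n=w[5]
        for i in range(1,n+1):
            f=i/n;f=f if n<4 else (f-np.sin(2*np.pi*f)/(2*np.pi)) if 0 else 3*f*f-2*f**3
            q=(R0.inv()*Rp*R.from_rotvec(d*f)).as_rotvec();x=R0.inv().apply(pp+(p1-pp)*f-p0)
            print([round(float(v),3) for v in (*q,*x)])
        print("--");pp,Rp=p1,R1
E
python3 - <<'E'
from pl import *
plan([(.444,.179,.2,-2.6,0,1)])
plan([(.444,.179,.103,-2.6,0,1)],(.444,.179,.2,-2.6,0))
E
```

```text
t 0.4 pos [0.2812 0.5581 0.2445] yaw 63.26 tz [-0. -0. -1.] F [-0.07 -0.45 -0.42] w 0.0869 g 0.0
[-0.0, 0.0, 1.149, -0.316, -0.265, 0.045]
--
[0.0, 0.0, 0.0, 0.0, 0.0, 0.097]
--
```

step_arm(
  deltas=[
    [[0,0,0.15,-0.05,-0.04,0,70],[0,0,0.3,-0.1,-0.08,0,70],[0,0,0.45,-0.14,-0.12,0,70],[0,0,0.6,-0.18,-0.15,0.01,70],[0,0,0.75,-0.22,-0.18,0.02,70],[0,0,0.9,-0.26,-0.22,0.03,70],[0,0,1.05,-0.295,-0.25,0.04,70],[0,0,1.149,-0.316,-0.265,0.045,70],[0,0,1.149,-0.316,-0.265,0.045,70],[0,0,1.149,-0.316,-0.265,0.045,70],[0,0,1.149,-0.316,-0.265,0.045,70],[0,0,1.149,-0.316,-0.265,0.045,70]],
  ],
  squeeze=35,
)

```text
time: 1.9
ee_pos: [0.4439, 0.1801, 0.1996]
eef_rot: [0.722, 0.692, 0.0, -0.0]
ft_force: [0.3, -0.2, 0.1]
width: 0.0609
grip_force: 0.0
```

```bash
python3 - <<'E'
from pl import *
plan([(.4445,.179,.103,-2.6,0,1)])
t=cam("top");s=cam("scene")
a=cv2.resize(t["img"][180:230,75:275],None,fx=4,fy=4,interpolation=cv2.INTER_CUBIC)
b=cv2.resize(s["img"][120:270,70:370],None,fx=800/300,fy=800/300,interpolation=cv2.INTER_CUBIC)
cv2.imwrite("pics/p2.png",cv2.cvtColor(np.vstack([a,b]),cv2.COLOR_RGB2BGR))
E
```

```text
t 1.9 pos [0.4439 0.1801 0.1996] yaw -2.48 tz [ 0.  0. -1.] F [ 0.34 -0.23  0.07] w 0.0609 g 0.0
[0.0, -0.0, 0.002, -0.001, 0.001, 0.097]
--
```

View pics/p2.png

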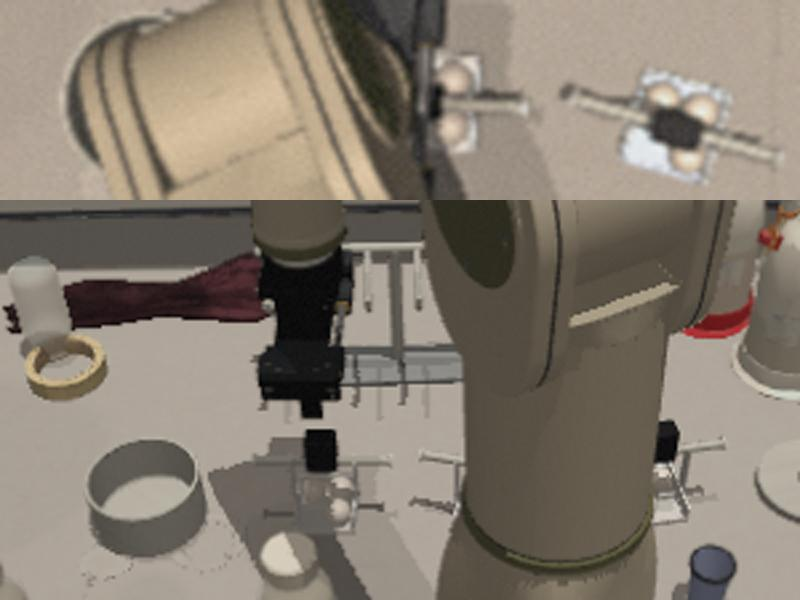

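The gripper sits over tray 1's block (scene crop ≈(312,405) above (320,450)). Descending and gripping.

step_arm(
  deltas=[
    [[0,0,0,-0.001,0.001,0.04,70],[0,0,0,-0.001,0.001,0.075,70],[0,0,0,-0.001,0.001,0.09,70],[0,0,0,-0.001,0.001,0.097,70],[0,0,0,-0.001,0.001,0.097,70],[0,0,0,-0.001,0.001,0.097,40],[0,0,0,-0.001,0.001,0.097,20],[0,0,0,-0.001,0.001,0.097,10],[0,0,0,-0.001,0.001,0.097,10],[0,0,0,-0.001,0.001,0.097,10],[0,0,0,-0.001,0.001,0.097,10]],
  ],
  squeeze=35,
)

```text
time: 3.38
ee_pos: [0.4449, 0.1781, 0.1023]
eef_rot: [0.723, 0.691, -0.0, -0.0]
ft_force: [-0.9, -0.2, -1.3]
width: 0.0236
grip_force: 34.9
```

```bash
python3 - <<'E'
from pl import *
plan([(.444,.179,.25,-2.6,0,6)])
E
```

```text
t 3.38 pos [0.4449 0.1781 0.1023] yaw -2.58 tz [-0. -0. -1.] F [-0.87 -0.19 -1.31] w 0.0236 g 34.9
[-0.0, 0.0, 0.0, 0.0, -0.0, -0.011]
[-0.0, 0.0, 0.0, 0.0, -0.0, -0.038]
[-0.0, 0.0, 0.0, 0.0, -0.001, -0.074]
[-0.0, 0.0, 0.0, 0.001, -0.001, -0.109]
[-0.0, 0.0, 0.0, 0.001, -0.001, -0.137]
[-0.0, 0.0, 0.0, 0.001, -0.001, -0.148]
--
```

```bash
python3 - <<'E'
from pl import *
plan([(.445,.178,.21,-2.6,0,6),(.440,.371,.23,40,0,14)])
E
```

```text
t 3.38 pos [0.4449 0.1781 0.1023] yaw -2.58 tz [-0. -0. -1.] F [-0.87 -0.19 -1.31] w 0.0236 g 34.9
[-0.0, 0.0, 0.0, -0.0, 0.0, -0.008]
[-0.0, 0.0, 0.0, -0.0, 0.0, -0.028]
[-0.0, 0.0, 0.0, -0.0, 0.0, -0.054]
[-0.0, 0.0, 0.0, -0.0, 0.0, -0.08]
[-0.0, 0.0, 0.0, -0.0, 0.0, -0.1]
[-0.0, 0.0, 0.0, -0.0, 0.0, -0.108]
--
[-0.0, 0.0, -0.011, 0.003, -0.0, -0.108]
[-0.0, 0.0, -0.041, 0.011, -0.001, -0.109]
[-0.0, 0.0, -0.087, 0.023, -0.002, -0.11]
[-0.001, 0.0, -0.147, 0.038, -0.003, -0.112]
[-0.001, 0.0, -0.216, 0.056, -0.004, -0.114]
[-0.001, 0.0, -0.292, 0.076, -0.005, -0.116]
[-0.001, 0.0, -0.371, 0.096, -0.007, -0.118]
[-0.001, 0.0, -0.451, 0.117, -0.008, -0.12]
[-0.001, 0.0, -0.526, 0.136, -0.01, -0.122]
[-0.001, 0.0, -0.596, 0.154, -0.011, -0.124]
[-0.001, 0.0, -0.655, 0.17, -0.012, -0.125]
[-0.001, 0.0, -0.702, 0.182, -0.013, -0.127]
[-0.001, 0.0, -0.732, 0.19, -0.013, -0.127]
[-0.001, 0.0, -0.743, 0.192, -0.014, -0.128]
--
```

step_arm(
  deltas=[
    [[0,0,0,0,0,-0.008,10],[0,0,0,0,0,-0.028,10],[0,0,0,0,0,-0.054,10],[0,0,0,0,0,-0.08,10],[0,0,0,0,0,-0.1,10],[0,0,0,0,0,-0.108,10],[0,0,-0.011,0.003,0,-0.108,10],[0,0,-0.041,0.011,-0.001,-0.109,10],[0,0,-0.087,0.023,-0.002,-0.11,10],[0,0,-0.147,0.038,-0.003,-0.112,10],[0,0,-0.216,0.056,-0.004,-0.114,10],[0,0,-0.292,0.076,-0.005,-0.116,10],[0,0,-0.371,0.096,-0.007,-0.118,10],[0,0,-0.451,0.117,-0.008,-0.12,10],[0,0,-0.526,0.136,-0.01,-0.122,10],[0,0,-0.596,0.154,-0.011,-0.124,10],[0,0,-0.655,0.17,-0.012,-0.125,10],[0,0,-0.702,0.182,-0.013,-0.127,10],[0,0,-0.732,0.19,-0.013,-0.127,10],[0,0,-0.743,0.192,-0.014,-0.128,10]],
  ],
  squeeze=35,
)

```text
time: 5.88
ee_pos: [0.4398, 0.3709, 0.2304]
eef_rot: [0.422, 0.906, -0.0, -0.0]
ft_force: [0.1, -0.4, -2.9]
width: 0.0239
grip_force: 34.9
```

```bash
python3 - <<'E'
from pl import *
J=np.array([.440,.371]);yaw=40;u=np.array([np.cos(np.radians(yaw)),np.sin(np.radians(yaw))])
plan([(*J,.21,yaw,0,3),(*(J-.031*u),.178,yaw,44,17)])
s=cam("scene");f=800/220
im=cv2.resize(s["img"][120:270,40:260],None,fx=f,fy=f,interpolation=cv2.INTER_CUBIC)
cv2.imwrite("pics/p3.png",cv2.cvtColor(im,cv2.COLOR_RGB2BGR))
th=np.linspace(0,2*np.pi,9)[:-1]
P=np.c_[.440+.062*np.cos(th),.371+.062*np.sin(th),0*th+.065];print(((proj(s,P)-[40,120])*f).round(0).tolist())
E
```

```text
t 5.88 pos [0.4398 0.3709 0.2304] yaw 40.04 tz [-0. -0. -1.] F [ 0.11 -0.4  -2.94] w 0.0239 g 34.9
[-0.0, 0.0, 0.0, -0.0, 0.0, 0.007]
[-0.0, 0.0, 0.0, -0.0, 0.0, 0.014]
[-0.0, 0.0, 0.001, -0.0, 0.0, 0.02]
--
[-0.008, 0.0, 0.001, -0.0, -0.0, 0.021]
[-0.03, 0.0, 0.001, -0.0, -0.001, 0.022]
[-0.064, 0.0, 0.001, -0.0, -0.002, 0.023]
[-0.108, 0.0, 0.001, -0.0, -0.004, 0.025]
[-0.161, -0.0, 0.001, -0.0, -0.006, 0.027]
[-0.22, -0.0, 0.001, -0.0, -0.009, 0.03]
[-0.284, -0.0, 0.001, -0.0, -0.011, 0.032]
[-0.35, -0.0, 0.001, -0.0, -0.014, 0.035]
[-0.418, -0.0, 0.001, -0.0, -0.017, 0.038]
[-0.485, -0.0, 0.001, -0.0, -0.019, 0.041]
[-0.549, -0.0, 0.001, -0.0, -0.022, 0.043]
[-0.608, -0.0, 0.001, -0.0, -0.024, 0.046]
[-0.661, -0.0, 0.001, -0.0, -0.026, 0.048]
[-0.705, -0.0, 0.001, -0.0, -0.028, 0.05]
[-0.739, -0.0, 0.001, -0.0, -0.03, 0.051]
[-0.761, -0.0, 0.001, -0.0, -0.03, 0.052]
[-0.768, -0.0, 0.001, -0.0, -0.031, 0.052]
--
[[320.0, 317.0], [263.0, 334.0], [231.0, 374.0], [244.0, 415.0], [296.0, 431.0], [356.0, 412.0], [386.0, 371.0], [370.0, 332.0]]
```

View pics/p3.png

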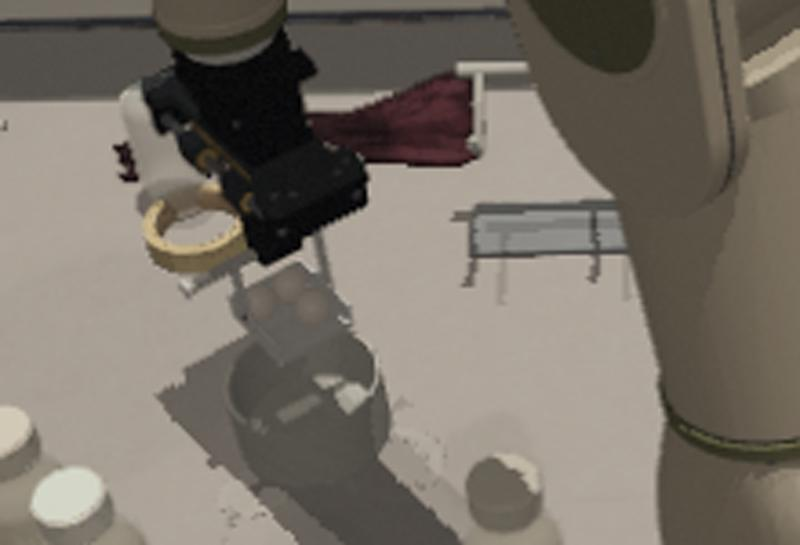

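The jar rim (≈229 to 383 across, bottom ≈431) agrees with the projected estimate. The tray is level over it and holds three balls. Tipping.

step_arm(
  deltas=[
    [[0,0,0,0,0,0.01,10],[0,0,0,0,0,0.02,10],[-0.03,0,0,0,-0.001,0.022,10],[-0.064,0,0,0,-0.002,0.023,10],[-0.108,0,0,0,-0.004,0.025,10],[-0.161,0,0,0,-0.006,0.027,10],[-0.22,0,0,0,-0.009,0.03,10],[-0.284,0,0,0,-0.011,0.032,10],[-0.35,0,0,0,-0.014,0.035,10],[-0.418,0,0,0,-0.017,0.038,10],[-0.485,0,0,0,-0.019,0.041,10],[-0.549,0,0,0,-0.022,0.043,10],[-0.608,0,0,0,-0.024,0.046,10],[-0.661,0,0,0,-0.026,0.048,10],[-0.705,0,0,0,-0.028,0.05,10],[-0.739,0,0,0,-0.03,0.051,10],[-0.76,0,0,0,-0.031,0.052,10],[-0.76,0,0,0,-0.031,0.052,10],[-0.76,0,0,0,-0.031,0.052,10],[-0.76,0,0,0,-0.031,0.052,10]],
  ],
  squeeze=35,
)

```text
time: 8.43
ee_pos: [0.4162, 0.3509, 0.1787]
eef_rot: [0.393, 0.842, 0.336, 0.157]
ft_force: [-0.2, 0.1, -2.9]
width: 0.0238
grip_force: 34.9
```

```bash
python3 - <<'E'
from pl import *
plan([(.44,.371,.25,40,0,12)])
s=cam("scene");f=800/160
im=cv2.resize(s["img"][160:260,60:220],None,fx=f,fy=f,interpolation=cv2.INTER_CUBIC)
cv2.imwrite("pics/p4.png",cv2.cvtColor(im,cv2.COLOR_RGB2BGR))
E
```

```text
t 8.43 pos [0.4162 0.3509 0.1787] yaw 39.97 tz [ 0.528  0.443 -0.725] F [-0.23  0.11 -2.94] w 0.0238 g 34.9
[0.015, -0.0, -0.0, 0.0, 0.001, -0.001]
[0.056, -0.0, -0.0, 0.0, 0.005, -0.002]
[0.119, -0.0, -0.0, 0.0, 0.011, -0.005]
[0.197, -0.0, -0.0, 0.0, 0.019, -0.008]
[0.286, -0.0, -0.0, 0.0, 0.027, -0.011]
[0.38, -0.0, -0.0, 0.0, 0.036, -0.015]
[0.474, -0.0, -0.0, 0.0, 0.045, -0.019]
[0.563, -0.0, -0.0, 0.0, 0.053, -0.022]
[0.641, -0.0, -0.0, 0.0, 0.061, -0.025]
[0.704, -0.0, -0.0, 0.0, 0.066, -0.028]
[0.745, -0.0, -0.0, 0.0, 0.07, -0.03]
[0.76, -0.0, -0.0, 0.0, 0.072, -0.03]
--
```

View pics/p4.png

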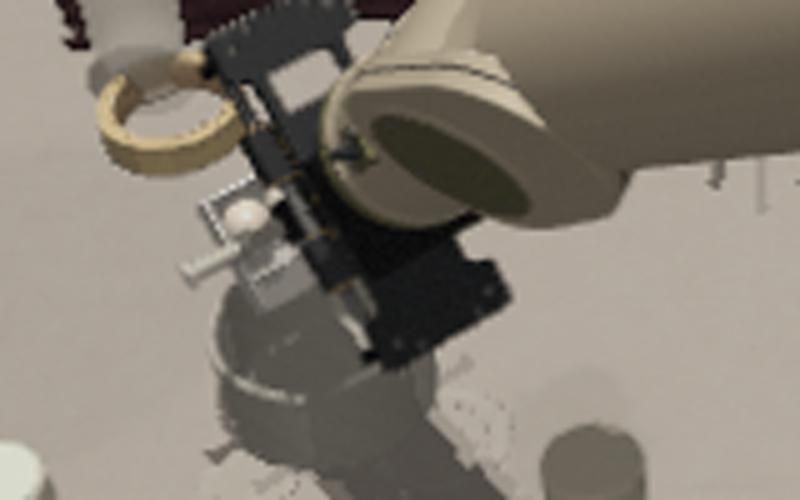

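The rear row is still in the tray, though the hand hides its front. Levelling to check.

step_arm(
  deltas=[
    [[0.015,0,0,0,0.001,-0.001,10],[0.056,0,0,0,0.005,-0.002,10],[0.119,0,0,0,0.011,-0.005,10],[0.197,0,0,0,0.019,-0.008,10],[0.286,0,0,0,0.027,-0.011,10],[0.38,0,0,0,0.036,-0.015,10],[0.474,0,0,0,0.045,-0.019,10],[0.563,0,0,0,0.053,-0.022,10],[0.641,0,0,0,0.061,-0.025,10],[0.704,0,0,0,0.066,-0.028,10],[0.745,0,0,0,0.07,-0.03,10],[0.76,0,0,0,0.072,-0.03,10],[0.76,0,0,0,0.072,-0.03,10]],
  ],
  squeeze=35,
)

```text
time: 10.1
ee_pos: [0.4402, 0.3714, 0.2498]
eef_rot: [0.422, 0.906, 0.0, -0.0]
ft_force: [0.2, -0.1, -2.6]
width: 0.0237
grip_force: 34.9
```

```bash
python3 - <<'E'
from pl import *
plan([(.51,.181,.295,1.15,0,20)])
s=cam("scene");f=5
im=cv2.resize(s["img"][180:260,80:180],None,fx=f,fy=f,interpolation=cv2.INTER_CUBIC)
cv2.imwrite("pics/p5.png",cv2.cvtColor(im,cv2.COLOR_RGB2BGR))
E
```

```text
t 10.1 pos [0.4402 0.3714 0.2498] yaw 40.03 tz [ 0.     0.001 -1.   ] F [ 0.21 -0.12 -2.55] w 0.0237 g 34.9
[0.0, -0.0, 0.005, -0.001, -0.001, -0.0]
[0.0, -0.0, 0.019, -0.005, -0.002, -0.001]
[0.0, -0.0, 0.041, -0.012, -0.004, -0.003]
[0.0, -0.0, 0.071, -0.02, -0.007, -0.005]
[0.0, -0.0, 0.106, -0.03, -0.011, -0.007]
[0.0, -0.0, 0.147, -0.041, -0.015, -0.01]
[0.0, -0.0, 0.191, -0.054, -0.019, -0.013]
[0.0, -0.0, 0.239, -0.067, -0.024, -0.016]
[0.0, -0.0, 0.289, -0.081, -0.029, -0.019]
[0.0, -0.0, 0.339, -0.095, -0.035, -0.023]
[0.0, -0.0, 0.39, -0.11, -0.04, -0.026]
[0.0, -0.0, 0.44, -0.124, -0.045, -0.029]
[0.0, -0.0, 0.487, -0.137, -0.05, -0.033]
[0.0, -0.0, 0.532, -0.149, -0.054, -0.035]
[0.0, -0.0, 0.573, -0.161, -0.058, -0.038]
[0.0, -0.0, 0.608, -0.171, -0.062, -0.041]
[0.0, -0.0, 0.637, -0.179, -0.065, -0.043]
[0.0, -0.001, 0.66, -0.185, -0.067, -0.044]
[0.0, -0.001, 0.674, -0.189, -0.069, -0.045]
[0.0, -0.001, 0.679, -0.191, -0.069, -0.045]
--
```

View pics/p5.png

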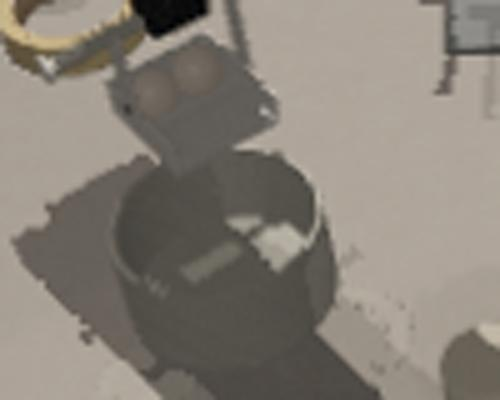

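Tray 1's front row is gone and both rear balls are still in it. On to the rack.

step_arm(
  deltas=[
    [[0,0,0.019,-0.005,-0.002,-0.004,10],[0,0,0.041,-0.012,-0.004,-0.008,10],[0,0,0.071,-0.02,-0.007,-0.014,10],[0,0,0.106,-0.03,-0.011,-0.02,10],[0,0,0.147,-0.041,-0.015,-0.025,10],[0,0,0.191,-0.054,-0.019,-0.03,10],[0,0,0.239,-0.067,-0.024,-0.034,10],[0,0,0.289,-0.081,-0.029,-0.037,10],[0,0,0.339,-0.095,-0.035,-0.039,10],[0,0,0.39,-0.11,-0.04,-0.041,10],[0,0,0.44,-0.124,-0.045,-0.043,10],[0,0,0.487,-0.137,-0.05,-0.044,10],[0,0,0.532,-0.149,-0.054,-0.045,10],[0,0,0.573,-0.161,-0.058,-0.045,10],[0,0,0.608,-0.171,-0.062,-0.045,10],[0,0,0.637,-0.179,-0.065,-0.045,10],[0,0,0.66,-0.185,-0.067,-0.045,10],[0,0,0.674,-0.189,-0.069,-0.045,10],[0,0,0.679,-0.191,-0.069,-0.045,10],[0,0,0.679,-0.191,-0.069,-0.045,10]],
  ],
  squeeze=35,
)

```text
time: 12.65
ee_pos: [0.5101, 0.1805, 0.2949]
eef_rot: [0.7, 0.714, 0.0, -0.0]
ft_force: [0.0, -0.2, -3.1]
width: 0.0241
grip_force: 34.9
```

```bash
python3 - <<'E'
from pl import *
plan([(.6245,.182,.295,1.15,0,10),(.6245,.182,.18,1.15,0,8)])
s=cam("scene");t=cam("top");f=4
im=cv2.resize(s["img"][120:220,140:340],None,fx=f,fy=f,interpolation=cv2.INTER_CUBIC)
cv2.imwrite("pics/p6.png",cv2.cvtColor(im,cv2.COLOR_RGB2BGR))
for y0 in (.1834,.0157,-.152):
  for dy in(.056,-.056):
    P=np.array([.6245-.026-.02*(y0-.18)-.02*dy,y0+dy,.176]);print("tip crop px",((proj(s,P)-[140,120])*f).round(1))
E
```

```text
t 12.65 pos [0.5101 0.1805 0.2949] yaw 1.1 tz [-0.  0. -1.] F [ 0.01 -0.24 -3.12] w 0.0241 g 34.9
[0.0, -0.0, -0.0, -0.0, 0.003, -0.0]
[0.0, -0.0, -0.0, -0.0, 0.012, -0.0]
[0.0, -0.0, -0.0, -0.0, 0.025, -0.0]
[0.0, -0.0, -0.0, -0.0, 0.04, -0.0]
[0.0, -0.0, -0.0, -0.0, 0.057, -0.0]
[0.0, -0.0, -0.001, -0.0, 0.074, -0.0]
[0.0, -0.0, -0.001, -0.001, 0.09, -0.0]
[0.0, -0.0, -0.001, -0.001, 0.103, -0.0]
[0.0, -0.0, -0.001, -0.001, 0.111, -0.0]
[0.0, -0.0, -0.001, -0.001, 0.114, -0.0]
--
[0.0, -0.0, -0.001, -0.001, 0.114, 0.005]
[0.0, -0.0, -0.001, -0.001, 0.114, 0.018]
[0.0, -0.0, -0.001, -0.001, 0.114, 0.036]
[0.0, -0.0, -0.001, -0.001, 0.114, 0.057]
[0.0, -0.0, -0.001, -0.001, 0.114, 0.079]
[0.0, -0.0, -0.001, -0.001, 0.114, 0.097]
[0.0, -0.0, -0.001, -0.001, 0.114, 0.11]
[0.0, -0.0, -0.001, -0.001, 0.114, 0.115]
--
tip crop px [123.4 148.6]
tip crop px [274.4 143.8]
tip crop px [349.3 141.5]
tip crop px [499.  137.2]
tip crop px [572.8 135.1]
tip crop px [719.5 131.1]
```

View pics/p6.png

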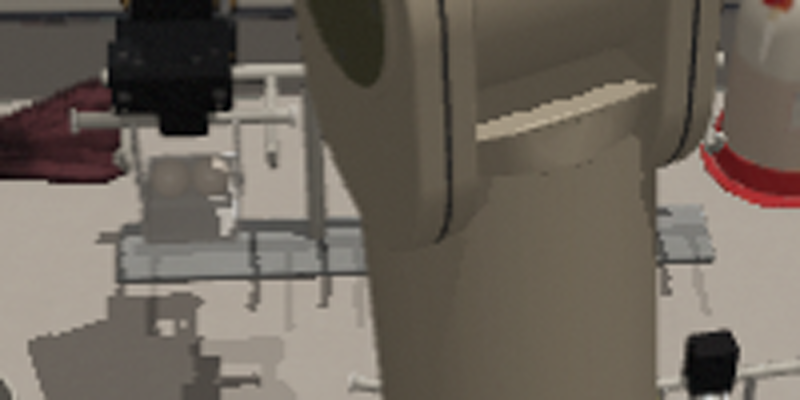

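```bash
python3 - <<'E'
from pl import *
s=cam("scene");t=cam("top")
for a,b in [((70,188),(123,158)),((232,188),(272,159)),((729,195),(715,140))]:
    print(tri(t,(135+a[0]/3.8,95+a[1]/3.8),s,(140+b[0]/4,120+b[1]/4)))
# calibration check: tray bar axis ends known from TCP
p=readout.read_state()["ee_pos"];print([((proj(s,p+[-.0015*k,.075*k,-.0823])-[140,120])*4).round(1) for k in(1,-1)])
E
```

```text
(array([0.59803119, 0.24036631, 0.16645391]), np.float64(0.0006700829137820622))
(array([0.60213858, 0.13046753, 0.15959451]), np.float64(0.0009213035594058675))
(array([ 0.60749227, -0.20706091,  0.16669623]), np.float64(0.002505423895807676))
[array([ 84.2, 187.6]), array([300.8, 180.6])]
```

```bash
python3 - <<'E'
from pl import *
s=cam("scene");t=cam("top")
print(readout.read_state()["ee_pos"],s["origin"],s["rotation"])
C=lambda P:((proj(s,np.array(P))-[140,120])*4).round(1)
print("tip finger",C([.51,.18,.273]),"TCP",C([.51,.18,.295]),"floor front",C([.475,.18,.193]))
print("blk3",C([.4444,-.18,.115]), "block1 orig",proj(s,[.445,.179,.115]))
P=np.array([.5,.18,.25]);print(plane(s,*proj(s,P),.25), plane(t,*proj(t,P),.25))
crop(s,140,120,200,100,4,"pics/p7.png");crop(t,75,90,200,150,4,"pics/p8.png")
a=cv2.imread("pics/p6.png").astype(int);b=cv2.imread("pics/p7.png").astype(int);print(abs(a-b).mean())
E
```

```text
[0.51001651 0.1804815  0.2948873 ] [-0.47487353  0.06684301  1.02351798] [-0.27043065  0.29580041  0.66116193 -0.63421943]
tip finger [186.8 114.6] TCP [184.3  88.3] floor front [192.9 238.5]
blk3 [706.7 339.3] block1 orig [190.14917493 207.48202393]
[0.5  0.18 0.25] [0.5  0.18 0.25]
0.791121875
```

My bar prediction had a slip: the bar is 22 mm below the TCP, not 82. With that fixed the picture agrees with the estimate, with the bar at ≈(75..295,118) and the hook tips at (123,158) and (272,159). Moving in and lowering.

step_arm(
  deltas=[
    [[0,0,0,0,0.006,0,10],[0,0,0,0,0.025,0.003,10],[0,0,0,0,0.04,0.01,10],[0,0,0,0,0.057,0.02,10],[0,0,0,0,0.074,0.03,10],[0,0,0,-0.001,0.09,0.035,10],[0,0,0,-0.001,0.103,0.04,10],[0,0,0,-0.001,0.111,0.045,10],[0,0,0,-0.001,0.114,0.05,10],[0,0,0,-0.001,0.114,0.06,10],[0,0,0,-0.001,0.114,0.07,10],[0,0,0,-0.001,0.114,0.08,10],[0,0,0,-0.001,0.114,0.09,10],[0,0,0,-0.001,0.114,0.1,10],[0,0,0,-0.001,0.114,0.107,10],[0,0,0,-0.001,0.114,0.112,10],[0,0,0,-0.001,0.114,0.115,10],[0,0,0,-0.001,0.114,0.117,10]],
  ],
  squeeze=35,
)

```text
time: 15.2
ee_pos: [0.6242, 0.1815, 0.1779]
eef_rot: [0.7, 0.714, 0.0, 0.0]
ft_force: [0.2, -0.0, -2.8]
width: 0.024
grip_force: 34.9
```

step_arm(
  deltas=[
    [[0,0,0,0,0,0.002,10],[0,0,0,0,0,0.004,10],[0,0,0,0,0,0.005,10],[0,0,0,0,0,0.006,10],[0,0,0,0,0,0.006,10]],
  ],
  squeeze=35,
)

```text
time: 15.82
ee_pos: [0.6253, 0.1816, 0.1731]
eef_rot: [0.7, 0.714, 0.001, 0.001]
ft_force: [4.8, 0.7, 5.3]
width: 0.0237
grip_force: 35.0
```

step_arm(
  deltas=[
    [[0,0,0,0,0.0015,0,10],[0,0,0,0,0.002,0,10],[0,0,0,0,0.002,0.0005,10],[0,0,0,0,0.002,0.0005,32],[0,0,0,0,0.002,0.0005,45],[0,0,0,0,0.002,0.0005,45],[0,0,0,0,0.002,0.0005,45],[0,0,0,0,0.002,-0.01,45],[0,0,0,0,0.002,-0.03,45],[0,0,0,0,0.002,-0.06,45],[0,0,0,0,0.002,-0.09,45],[0,0,0,0,0.002,-0.09,45]],
  ],
  squeeze=35,
)

```text
time: 17.32
ee_pos: [0.6275, 0.1817, 0.2663]
eef_rot: [0.7, 0.714, 0.003, 0.001]
ft_force: [1.1, 0.5, -0.3]
width: 0.0392
grip_force: 0.0
```

```bash
python3 - <<'E'
from pl import *
s=cam("scene");f=4
im=cv2.resize(s["img"][110:260,60:260],None,fx=f,fy=f,interpolation=cv2.INTER_CUBIC)
cv2.imwrite("pics/p9.png",cv2.cvtColor(im,cv2.COLOR_RGB2BGR))
t=cam("top")
for st,ce,m in blobs(t["img"].max(2)<75,50): 
    if 120<ce[0]<380 and 120<ce[1]<240: print(st,ce,plane(t,*ce,.117))
print("jar px pred",proj(s,[.44,.371,.065]))
plan([(.431,.003,.215,-15.6,0,1)])
E
```

```text
[304 205  15   8 105] [311.18095238 208.43809524] [ 0.44479446 -0.17951399  0.117     ]
[238 207  12  10  82] [243.43902439 211.74390244] [0.43103274 0.00281098 0.117     ]
jar px pred [124.84725094 222.38866272]
t 17.43 pos [0.6262 0.1816 0.2628] yaw 1.09 tz [ 0.001  0.001 -1.   ] F [-0.04 -0.38 -0.67] w 0.0392 g 0.0
[0.001, -0.001, 0.291, -0.175, -0.199, 0.047]
--
```

View pics/p9.png

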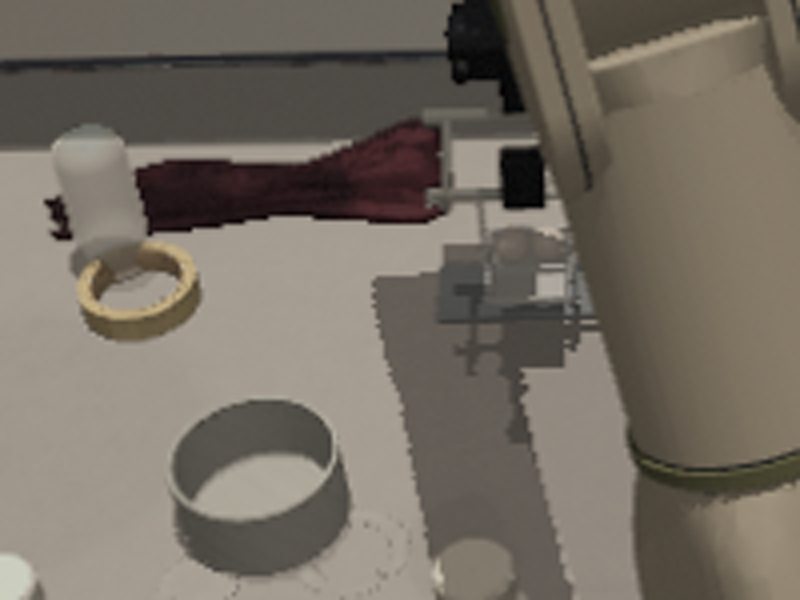

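Tray 1 hangs at crop ≈(520,190) with its rear balls in, and the jar is where it was. I check numerically for the ball in the jar and make the move to tray 2 in the same step.

```bash
cat > jar.py <<'E'
from pl import *
def jarcheck():
    for n,ro in(("top",(88,178,145,232)),("scene",(95,205,155,250))):
        c=cam(n);a=cv2.cvtColor(cv2.imread(f"pics/{n}0.png"),cv2.COLOR_BGR2RGB).astype(int);d=abs(a-c["img"].astype(int)).max(2)
        x0,y0,x1,y1=ro;m=np.zeros(d.shape,np.uint8);m[y0:y1,x0:x1]=d[y0:y1,x0:x1]>25
        print(n,[(st.tolist(),ce.round(1).tolist()) for st,ce,_ in blobs(m,8)])
if __name__=="__main__": jarcheck()
E
python3 jar.py
```

```text
top [([111, 178, 34, 54, 922], [124.5, 203.5]), ([140, 183, 2, 6, 8], [140.6, 185.2]), ([140, 191, 5, 8, 15], [142.7, 194.4]), ([129, 224, 4, 5, 10], [130.3, 226.0])]
scene []
```

step_arm(
  deltas=[
    [[0,0,0.0,-0.01,-0.02,0,60],[0,0,0.05,-0.04,-0.06,0,70],[0,0,0.12,-0.08,-0.11,0.01,70],[0,0,0.2,-0.12,-0.15,0.02,70],[0,0,0.26,-0.15,-0.18,0.03,70],[0,0,0.291,-0.175,-0.199,0.047,70],[0,0,0.291,-0.175,-0.199,0.047,70],[0,0,0.291,-0.175,-0.199,0.047,70]],
  ],
  squeeze=35,
)

```text
time: 18.52
ee_pos: [0.4307, 0.0033, 0.215]
eef_rot: [0.796, 0.605, 0.0, -0.0]
ft_force: [0.0, 0.8, 0.0]
width: 0.061
grip_force: 0.0
```

```bash
python3 - <<'E'
from pl import *
from jar import jarcheck
plan([(.4305,.003,.1025,-15.6,0,1)])
jarcheck()
E
```

```text
t 18.52 pos [0.4307 0.0033 0.215 ] yaw -15.54 tz [ 0.  0. -1.] F [0.03 0.75 0.02] w 0.061 g 0.0
[0.0, -0.0, 0.001, -0.0, -0.0, 0.112]
--
top [([126, 208, 6, 2, 9], [128.2, 208.3])]
scene []
```

step_arm(
  deltas=[
    [[0,0,0.001,0,0,0.04,70],[0,0,0.001,0,0,0.08,70],[0,0,0.001,0,0,0.1,70],[0,0,0.001,0,0,0.11,70],[0,0,0.001,0,0,0.112,70],[0,0,0.001,0,0,0.112,40],[0,0,0.001,0,0,0.112,20],[0,0,0.001,0,0,0.112,10],[0,0,0.001,0,0,0.112,10],[0,0,0.001,0,0,0.112,10],[0,0,0.001,0,0,0.112,10]],
  ],
  squeeze=35,
)

```text
time: 20.0
ee_pos: [0.4305, 0.0029, 0.103]
eef_rot: [0.797, 0.604, 0.0, -0.0]
ft_force: [-1.7, 0.7, 1.8]
width: 0.0233
grip_force: 34.9
```

```bash
python3 - <<'E'
from pl import *
t=cam("top");a=cv2.cvtColor(cv2.imread("pics/top0.png"),cv2.COLOR_BGR2RGB).astype(int);d=abs(cv2.GaussianBlur(a.astype(np.uint8),(3,3),0).astype(int)-cv2.GaussianBlur(t["img"],(3,3),0)).max(2)
m=(d>14);m[:, :60]=0
print([(st.tolist(),ce.round(1).tolist()) for st,ce,_ in blobs(m,6)])
crop(t,75,172,80,62,5,"pics/j2.png")
print(plane(t,128,208,.03))
plan([(.431,.003,.235,-15.6,0,5),(.41,.15,.25,10,0,15)])
E
```

```text
[([153, 127, 53, 32, 981], [181.1, 142.0]), ([162, 146, 4, 4, 10], [163.3, 147.3]), ([206, 146, 7, 3, 18], [209.2, 147.1]), ([153, 172, 137, 212, 15641], [237.6, 282.2]), ([125, 207, 7, 3, 17], [128.0, 208.2]), ([126, 211, 4, 4, 12], [127.5, 212.5]), ([60, 239, 98, 48, 2003], [102.2, 270.0]), ([60, 371, 23, 13, 160], [68.1, 379.3])]
[0.42968536 0.33769623 0.03      ]
t 20.05 pos [0.4305 0.0029 0.103 ] yaw -15.64 tz [ 0.  0. -1.] F [-1.83  0.56  2.8 ] w 0.0238 g 34.9
[-0.0, -0.0, -0.0, 0.0, 0.0, -0.014]
[-0.0, -0.0, -0.0, 0.0, 0.0, -0.046]
[-0.0, -0.0, -0.0, 0.0, 0.0, -0.086]
[-0.0, -0.0, -0.001, 0.0, 0.0, -0.118]
[-0.0, -0.0, -0.001, 0.0, 0.0, -0.132]
--
[-0.0, -0.0, -0.006, 0.002, -0.0, -0.132]
[-0.0, -0.0, -0.022, 0.007, -0.002, -0.133]
[-0.0, -0.0, -0.047, 0.014, -0.006, -0.134]
[-0.0, -0.0, -0.079, 0.024, -0.01, -0.135]
[0.0, -0.0, -0.117, 0.036, -0.015, -0.136]
[0.0, -0.0, -0.158, 0.048, -0.021, -0.137]
[0.0, -0.0, -0.202, 0.061, -0.026, -0.139]
[0.0, -0.0, -0.246, 0.075, -0.032, -0.14]
[0.0, -0.0, -0.29, 0.088, -0.038, -0.142]
[0.0, -0.0, -0.332, 0.101, -0.044, -0.143]
[0.0, -0.0, -0.369, 0.112, -0.049, -0.144]
[0.0, -0.0, -0.401, 0.122, -0.053, -0.145]
[0.0, -0.0, -0.426, 0.13, -0.056, -0.146]
[0.0, -0.0, -0.442, 0.134, -0.059, -0.147]
[0.0, -0.0, -0.448, 0.136, -0.059, -0.147]
--
```

View pics/j2.png

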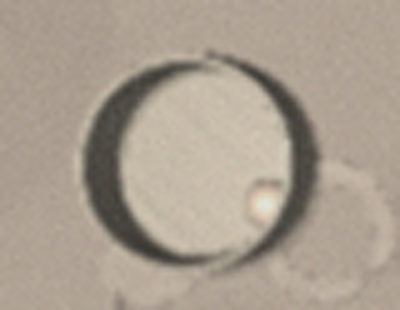

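The ball from tray 1 shows in the jar at crop (265,203). Taking tray 2 to the jar.

```bash
python3 - <<'E'
from pl import *
plan([(.4305,.003,.21,-15.6,0,4),(.44,.371,.23,40,0,16)])
E
```

```text
t 20.05 pos [0.4305 0.0029 0.103 ] yaw -15.64 tz [ 0.  0. -1.] F [-1.83  0.56  2.8 ] w 0.0238 g 34.9
[-0.0, -0.0, -0.0, 0.0, -0.0, -0.017]
[-0.0, -0.0, -0.0, 0.0, -0.0, -0.054]
[-0.0, -0.0, -0.001, 0.0, -0.0, -0.09]
[-0.0, -0.0, -0.001, 0.0, -0.0, -0.107]
--
[-0.0, -0.0, -0.012, 0.004, -0.001, -0.107]
[-0.0, -0.0, -0.042, 0.016, -0.004, -0.108]
[-0.0, -0.0, -0.09, 0.033, -0.008, -0.109]
[0.0, -0.0, -0.152, 0.056, -0.014, -0.11]
[0.0, -0.0, -0.226, 0.083, -0.021, -0.112]
[0.0, -0.0, -0.308, 0.113, -0.029, -0.113]
[0.0, -0.0, -0.395, 0.145, -0.037, -0.115]
[0.0, -0.0, -0.486, 0.179, -0.045, -0.117]
[0.0, -0.0, -0.576, 0.212, -0.053, -0.119]
[0.0, -0.0, -0.664, 0.244, -0.062, -0.121]
[0.0, -0.0, -0.746, 0.274, -0.069, -0.122]
[0.0, -0.0, -0.82, 0.301, -0.076, -0.124]
[0.0, -0.0, -0.882, 0.324, -0.082, -0.125]
[0.0, -0.0, -0.929, 0.342, -0.086, -0.126]
[0.0, -0.0, -0.96, 0.353, -0.089, -0.127]
[0.0, -0.0, -0.971, 0.357, -0.09, -0.127]
--
```

step_arm(
  deltas=[
    [[0,0,0,0,0,-0.017,10],[0,0,0,0,0,-0.054,10],[0,0,0,0,0,-0.09,10],[0,0,0,0,0,-0.107,10],[0,0,-0.012,0.004,-0.001,-0.107,10],[0,0,-0.042,0.016,-0.004,-0.108,10],[0,0,-0.09,0.033,-0.008,-0.109,10],[0,0,-0.152,0.056,-0.014,-0.11,10],[0,0,-0.226,0.083,-0.021,-0.112,10],[0,0,-0.308,0.113,-0.029,-0.113,10],[0,0,-0.395,0.145,-0.037,-0.115,10],[0,0,-0.486,0.179,-0.045,-0.117,10],[0,0,-0.576,0.212,-0.053,-0.119,10],[0,0,-0.664,0.244,-0.062,-0.121,10],[0,0,-0.746,0.274,-0.069,-0.122,10],[0,0,-0.82,0.301,-0.076,-0.124,10],[0,0,-0.882,0.324,-0.082,-0.125,10],[0,0,-0.929,0.342,-0.086,-0.126,10],[0,0,-0.96,0.353,-0.089,-0.127,10],[0,0,-0.971,0.357,-0.09,-0.127,10]],
  ],
  squeeze=35,
)

```text
time: 22.55
ee_pos: [0.44, 0.3714, 0.2298]
eef_rot: [0.422, 0.907, -0.0, -0.0]
ft_force: [0.4, -0.7, -3.8]
width: 0.0237
grip_force: 34.9
```

```bash
cat > jar2.py <<'E'
from pl import *
# jar moved? compare lower near wall/foot edge in scene with p3-like state: fit dark wall mask, bottom and side edges below rim
def jarwall():
    s=cam("scene");g=s["img"].astype(int);v=g.max(2)
    out=[]
    for row in (228,232,236,240): # wall columns
        c=np.where(v[row,85:170]<90)[0]+85;out.append((row,c.min() if len(c) else None,c.max() if len(c) else None))
    print("wall",out)
if __name__=="__main__": jarwall()
E
python3 - <<'E'
from pl import *
from jar import jarcheck
from jar2 import jarwall
jarwall();jarcheck()
b=cv2.imread("pics/scene0.png").max(2)
for row in(228,232,236,240):
    c=np.where(b[row,85:170]<90)[0]+85;print(row,c.min(),c.max())
plan([(.44,.371,.21,40,0,1)])
E
```

```text
wall [(228, np.int64(103), np.int64(145)), (232, np.int64(105), np.int64(146)), (236, np.int64(104), np.int64(146)), (240, np.int64(105), np.int64(145))]
top [([88, 178, 57, 54, 2115], [109.7, 208.7]), ([126, 182, 6, 4, 15], [128.5, 184.0])]
scene [([95, 205, 47, 45, 889], [114.0, 226.1]), ([138, 246, 9, 4, 21], [142.1, 248.1])]
228 104 145
232 105 146
236 105 146
240 105 145
t 22.7 pos [0.4403 0.3703 0.2299] yaw 39.94 tz [ 0. -0. -1.] F [-0.28 -0.04 -3.65] w 0.0242 g 34.9
[-0.0, 0.0, -0.001, 0.001, 0.0, 0.02]
--
```

The jar's wall edges match the first picture. Tipping tray 2.

step_arm(
  deltas=[
    [[0,0,0,0,0,0.01,10],[0,0,0,0,0,0.02,10],[-0.03,0,0,0,-0.001,0.022,10],[-0.064,0,0,0,-0.002,0.023,10],[-0.108,0,0,0,-0.004,0.025,10],[-0.161,0,0,0,-0.006,0.027,10],[-0.22,0,0,0,-0.009,0.03,10],[-0.284,0,0,0,-0.011,0.032,10],[-0.35,0,0,0,-0.014,0.035,10],[-0.418,0,0,0,-0.017,0.038,10],[-0.485,0,0,0,-0.019,0.041,10],[-0.549,0,0,0,-0.022,0.043,10],[-0.608,0,0,0,-0.024,0.046,10],[-0.661,0,0,0,-0.026,0.048,10],[-0.705,0,0,0,-0.028,0.05,10],[-0.739,0,0,0,-0.03,0.051,10],[-0.76,0,0,0,-0.031,0.052,10],[-0.76,0,0,0,-0.031,0.052,10],[-0.76,0,0,0,-0.031,0.052,10],[-0.76,0,0,0,-0.031,0.052,10]],
  ],
  squeeze=35,
)

```text
time: 25.2
ee_pos: [0.4164, 0.351, 0.178]
eef_rot: [0.393, 0.842, 0.336, 0.157]
ft_force: [0.0, 0.6, -2.7]
width: 0.0239
grip_force: 34.9
```

step_arm(
  deltas=[
    [[0.015,0,0,0,0.001,-0.001,10],[0.056,0,0,0,0.005,-0.002,10],[0.119,0,0,0,0.011,-0.005,10],[0.197,0,0,0,0.019,-0.008,10],[0.286,0,0,0,0.027,-0.011,10],[0.38,0,0,0,0.036,-0.015,10],[0.474,0,0,0,0.045,-0.019,10],[0.563,0,0,0,0.053,-0.022,10],[0.641,0,0,0,0.061,-0.025,10],[0.704,0,0,0,0.066,-0.028,10],[0.745,0,0,0,0.07,-0.03,10],[0.76,0,0,0,0.072,-0.03,10],[0.76,0,0,0,0.072,-0.03,10]],
  ],
  squeeze=35,
)

```text
time: 26.82
ee_pos: [0.4406, 0.3714, 0.2491]
eef_rot: [0.423, 0.906, 0.0, 0.0]
ft_force: [-0.2, 0.1, -2.8]
width: 0.0236
grip_force: 34.9
```

```bash
python3 - <<'E'
from pl import *
from jar2 import jarwall
jarwall();s=cam("scene")
a=cv2.cvtColor(s["img"][180:260,80:180],cv2.COLOR_RGB2BGR);a=cv2.resize(a,None,fx=5,fy=5,interpolation=cv2.INTER_CUBIC);b=cv2.imread("pics/p5.png")
print("diff vs p5 (tray1 emptied)",(abs(a.astype(int)-b).max(2)>40).sum()/25, [(x.tolist(),y.round().tolist()) for x,y,_ in blobs(abs(a.astype(int)-b).max(2)>40,60)])
cv2.imwrite("pics/p10.png",a)
plan([(.52,.013,.295,1.15,0,20)])
E
```

```text
wall [(228, np.int64(114), np.int64(131)), (232, np.int64(107), np.int64(150)), (236, np.int64(110), np.int64(141)), (240, np.int64(115), np.int64(142))]
diff vs p5 (tray1 emptied) 858.84 [([119, 0, 41, 41, 469], [140.0, 19.0]), ([205, 0, 8, 14, 81], [208.0, 7.0]), ([224, 0, 15, 45, 239], [231.0, 23.0]), ([238, 2, 8, 19, 92], [242.0, 10.0]), ([76, 22, 39, 23, 206], [96.0, 34.0]), ([243, 23, 8, 19, 91], [247.0, 32.0]), ([248, 45, 9, 18, 88], [252.0, 55.0]), ([457, 55, 43, 25, 512], [482.0, 65.0]), ([36, 56, 16, 17, 137], [44.0, 64.0]), ([126, 56, 8, 13, 65], [130.0, 62.0]), ([424, 58, 20, 13, 187], [433.0, 64.0]), ([114, 64, 7, 14, 68], [117.0, 70.0]), ([105, 81, 94, 119, 1340], [160.0, 156.0]), ([262, 84, 20, 18, 115], [272.0, 93.0]), ([255, 96, 20, 24, 175], [265.0, 110.0]), ([277, 104, 8, 15, 68], [281.0, 110.0]), ([235, 123, 158, 89, 7192], [331.0, 159.0]), ([317, 188, 97, 148, 6275], [372.0, 275.0]), ([252, 191, 65, 47, 1540], [292.0, 211.0]), ([289, 212, 45, 55, 1153], [317.0, 247.0]), ([227, 217, 19, 16, 126], [235.0, 224.0]), ([252, 237, 9, 11, 68], [256.0, 242.0]), ([270, 260
[... 412 characters left out ...]
018, -0.005]
[0.0, -0.0, 0.106, -0.051, -0.026, -0.007]
[0.0, -0.0, 0.146, -0.07, -0.037, -0.01]
[0.0, -0.0, 0.191, -0.092, -0.048, -0.013]
[0.0, -0.0, 0.239, -0.115, -0.06, -0.016]
[0.0, -0.0, 0.288, -0.138, -0.072, -0.02]
[0.0, -0.0, 0.339, -0.163, -0.085, -0.023]
[0.0, -0.0, 0.39, -0.187, -0.097, -0.026]
[0.0, -0.0, 0.439, -0.211, -0.11, -0.03]
[0.0, -0.0, 0.487, -0.234, -0.121, -0.033]
[0.0, -0.0, 0.532, -0.255, -0.133, -0.036]
[0.0, -0.0, 0.572, -0.275, -0.143, -0.039]
[0.0, -0.0, 0.607, -0.292, -0.152, -0.041]
[0.0, -0.0, 0.637, -0.306, -0.159, -0.043]
[0.0, -0.0, 0.659, -0.316, -0.164, -0.045]
[0.001, -0.0, 0.673, -0.323, -0.168, -0.046]
[0.001, -0.0, 0.678, -0.326, -0.169, -0.046]
--
```

View pics/p10.png

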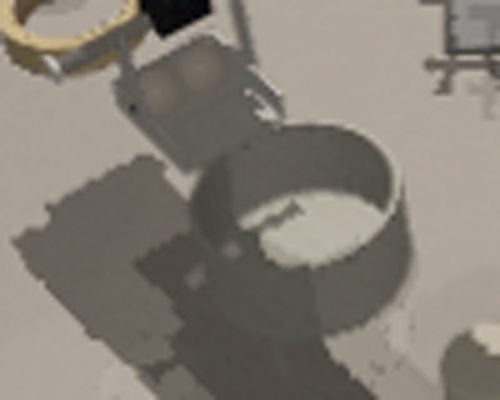

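Tray 2's front is empty and its rear balls are in. The jar has been knocked: its rim centre is now at crop ≈(298,196). Heading to rack place 2, then I'll check the jar.

step_arm(
  deltas=[
    [[0,0,0,0,0,-0.02,10],[0,0,0.019,-0.009,-0.005,-0.035,10],[0,0,0.041,-0.02,-0.01,-0.045,10],[0,0,0.071,-0.034,-0.018,-0.046,10],[0,0,0.106,-0.051,-0.026,-0.046,10],[0,0,0.146,-0.07,-0.037,-0.046,10],[0,0,0.191,-0.092,-0.048,-0.046,10],[0,0,0.239,-0.115,-0.06,-0.046,10],[0,0,0.288,-0.138,-0.072,-0.046,10],[0,0,0.339,-0.163,-0.085,-0.046,10],[0,0,0.39,-0.187,-0.097,-0.046,10],[0,0,0.439,-0.211,-0.11,-0.046,10],[0,0,0.487,-0.234,-0.121,-0.046,10],[0,0,0.532,-0.255,-0.133,-0.046,10],[0,0,0.572,-0.275,-0.143,-0.046,10],[0,0,0.607,-0.292,-0.152,-0.046,10],[0,0,0.637,-0.306,-0.159,-0.046,10],[0,0,0.659,-0.316,-0.164,-0.046,10],[0,0,0.673,-0.323,-0.168,-0.046,10],[0,0,0.678,-0.326,-0.169,-0.046,10]],
  ],
  squeeze=35,
)

```text
time: 29.42
ee_pos: [0.5206, 0.0126, 0.2952]
eef_rot: [0.7, 0.714, 0.0, -0.0]
ft_force: [0.2, 0.2, -3.6]
width: 0.0237
grip_force: 34.9
```

```bash
cat > jar3.py <<'E'
from pl import *
def look():
    t=cam("top");s=cam("scene");im=t["img"];v=im.astype(int)
    print("scene est",plane(s,139.6,219.2,.065).round(4))
    # dark inner/outer wall pixels in top (colour: low brightness)
    m=np.zeros(v.shape[:2],np.uint8);m[170:245,80:175]=v[170:245,80:175].max(2)<100
    for st,ce,mm in blobs(m,40): print("dark",st.tolist(),ce.round(1).tolist())
    # bright balls inside
    m2=np.zeros_like(m);m2[170:245,80:175]=v[170:245,80:175].min(2)>185
    for st,ce,mm in blobs(m2,2): print("bright",st.tolist(),ce.round(1).tolist())
    crop(t,75,165,110,80,5,"pics/j3.png");cv2.imwrite("pics/t_now.png",cv2.cvtColor(im,cv2.COLOR_RGB2BGR));cv2.imwrite("pics/s_now.png",cv2.cvtColor(s["img"],cv2.COLOR_RGB2BGR))
if __name__=="__main__": look()
E
python3 - <<'E'
from pl import *
from jar3 import look
look()
plan([(.629,.0137,.295,1.15,0,1)])
# previous picture j2: bright values at ball
j=cv2.imread("pics/j2.png");print(j[203,265],j[150,200])
E
```

```text
scene est [0.4516 0.3297 0.065 ]
dark [108, 178, 21, 40, 208] [113.9, 196.9]
dark [140, 179, 13, 38, 103] [147.9, 197.7]
bright [135, 207, 4, 4, 10] [136.3, 208.7]
bright [126, 211, 4, 4, 12] [127.3, 212.2]
t 29.52 pos [0.5205 0.0129 0.2952] yaw 1.15 tz [-0.  0. -1.] F [-0.89 -0.29 -2.62] w 0.0239 g 34.9
[-0.0, -0.0, 0.0, -0.001, 0.108, 0.0]
--
[218 227 224] [172 190 202]
```

```bash
python3 - <<'E'
from pl import *
t=cam("top");s=cam("scene")
P=lambda x,y,z:proj(t,np.array([x,y,z])).round(1)
for J in((.4403,.371),(.4516,.3297)): print(J,"rim c",P(*J,.065),"L",P(J[0],J[1]+.06,.065),"R foot",P(J[0],J[1]-.062,.0),"top",P(J[0]+.06,J[1],.065))
for b in((136.3,208.7),(127.3,212.2)): print(plane(t,*b,.022))
# dark extents old vs new with same threshold
for f in("pics/top0.png","pics/t_now.png"):
    v=cv2.imread(f).max(2)
    for th in(100,120):
        m=np.zeros(v.shape,np.uint8);m[170:238,85:160]=v[170:238,85:160]<th
        bs=[(a[:5].tolist(),c.round(1).tolist()) for a,c,_ in blobs(m,40)];print(f,th,bs)
E
```

```text
(0.4403, 0.371) rim c [113. 204.] L [ 92.1 203.3] R foot [140.5 204.6] top [113.9 182.8]
(0.4516, 0.3297) rim c [127.6 200.5] L [106.6 199.8] R foot [154.4 201.2] top [128.5 179.2]
[0.428234   0.31540696 0.022     ]
[0.41717276 0.34156417 0.022     ]
pics/top0.png 100 [([92, 185, 22, 40, 242], [98.9, 204.9]), ([123, 185, 15, 39, 134], [132.4, 203.8])]
pics/top0.png 120 [([92, 185, 24, 40, 284], [99.5, 204.9]), ([120, 184, 19, 41, 182], [132.0, 203.7])]
pics/t_now.png 100 [([108, 178, 21, 40, 208], [113.9, 196.9]), ([140, 179, 13, 38, 103], [147.9, 197.7])]
pics/t_now.png 120 [([107, 178, 26, 40, 255], [114.4, 197.4]), ([136, 179, 17, 40, 149], [147.1, 198.6])]
```

Both balls are in the jar, 33 and 44 mm from its new centre ≈(0.459, 0.328). Hanging tray 2.

step_arm(
  deltas=[
    [[0,0,0,0,0.006,0,10],[0,0,0,0,0.025,0.003,10],[0,0,0,0,0.04,0.01,10],[0,0,0,0,0.057,0.02,10],[0,0,0,0,0.074,0.03,10],[0,0,0,-0.001,0.09,0.035,10],[0,0,0,-0.001,0.1,0.04,10],[0,0,0,-0.001,0.106,0.045,10],[0,0,0,-0.001,0.109,0.05,10],[0,0,0,-0.001,0.109,0.06,10],[0,0,0,-0.001,0.109,0.07,10],[0,0,0,-0.001,0.109,0.08,10],[0,0,0,-0.001,0.109,0.09,10],[0,0,0,-0.001,0.109,0.1,10],[0,0,0,-0.001,0.109,0.107,10],[0,0,0,-0.001,0.109,0.112,10],[0,0,0,-0.001,0.109,0.115,10],[0,0,0,-0.001,0.109,0.117,10],[0,0,0,-0.001,0.109,0.12,10],[0,0,0,-0.001,0.109,0.121,10]],
  ],
  squeeze=35,
)

```text
time: 32.12
ee_pos: [0.6296, 0.014, 0.1743]
eef_rot: [0.7, 0.714, 0.0, 0.0]
ft_force: [0.8, 0.2, -0.9]
width: 0.0241
grip_force: 34.9
```

step_arm(
  deltas=[
    [[0,0,0,0,0,0.001,10],[0,0,0,0,0,0.002,10],[0,0,0,0,0,0.002,10],[0,0,0,0,0,0.002,32],[0,0,0,0,0,0.002,45],[0,0,0,0,0,0.002,45],[0,0,0,0,0,0.002,45],[0,0,0,0,0,-0.01,45],[0,0,0,0,0,-0.03,45],[0,0,0,0,0,-0.06,45],[0,0,0,0,0,-0.09,45],[0,0,0,0,0,-0.09,45]],
  ],
  squeeze=35,
)

```text
time: 33.62
ee_pos: [0.6308, 0.0137, 0.2684]
eef_rot: [0.7, 0.714, 0.002, 0.002]
ft_force: [0.6, 0.7, -0.6]
width: 0.039
grip_force: 0.0
```

```bash
python3 - <<'E'
from pl import *
plan([(.444,-.1835,.215,8.4,0,1)])
E
```

```text
t 33.62 pos [0.6308 0.0137 0.2684] yaw 1.13 tz [ 0.006  0.001 -1.   ] F [ 0.62  0.68 -0.62] w 0.039 g 0.0
[0.006, -0.0, -0.127, -0.193, -0.191, 0.052]
--
```

step_arm(
  deltas=[
    [[0,0,0.0,-0.01,-0.02,0,60],[0,0,-0.03,-0.05,-0.06,0,70],[0,0,-0.06,-0.09,-0.11,0.01,70],[0,0,-0.09,-0.13,-0.15,0.02,70],[0,0,-0.12,-0.17,-0.18,0.04,70],[0,0,-0.127,-0.193,-0.191,0.052,70],[0,0,-0.127,-0.193,-0.191,0.052,70],[0,0,-0.127,-0.193,-0.191,0.052,70]],
  ],
  squeeze=35,
)

```text
time: 34.62
ee_pos: [0.4429, -0.1821, 0.2127]
eef_rot: [0.653, 0.757, 0.0, 0.0]
ft_force: [0.1, 0.5, -0.3]
width: 0.0607
grip_force: 0.0
```

```bash
python3 - <<'E'
from pl import *
plan([(.4435,-.183,.1025,8.4,0,1)])
# tray 1,2 grips on rack: black block tops in top view
t=cam("top")
for st,ce,m in blobs(t["img"].max(2)<75,30):
    if 120<ce[0]<380 and 100<ce[1]<240: print(st.tolist(),ce.round(1),plane(t,*ce,.187).round(4),plane(t,*ce,.117).round(4))
E
```

```text
t 34.62 pos [ 0.4429 -0.1821  0.2127] yaw 8.45 tz [ 0.001  0.    -1.   ] F [ 0.14  0.48 -0.3 ] w 0.0607 g 0.0
[0.001, -0.0, 0.001, -0.001, 0.0, 0.11]
--
[169, 129, 15, 12, 155] [175.6 134.3] [0.6225 0.1804 0.187 ] [0.6344 0.1925 0.117 ]
[236, 129, 13, 12, 127] [241.5 134.9] [0.6262 0.0139 0.187 ] [0.6384 0.0141 0.117 ]
[304, 172, 38, 89, 1217] [321.3 206.8] [ 0.4505 -0.1925  0.187 ] [ 0.45   -0.2071  0.117 ]
```

Trays 1 and 2 sit at their places on the rack. Gripping tray 3.

step_arm(
  deltas=[
    [[0,0,0,-0.001,0,0.04,70],[0,0,0,-0.001,0,0.08,70],[0,0,0,-0.001,0,0.1,70],[0,0,0,-0.001,0,0.108,70],[0,0,0,-0.001,0,0.11,70],[0,0,0,-0.001,0,0.11,40],[0,0,0,-0.001,0,0.11,20],[0,0,0,-0.001,0,0.11,10],[0,0,0,-0.001,0,0.11,10],[0,0,0,-0.001,0,0.11,10],[0,0,0,-0.001,0,0.11,10]],
  ],
  squeeze=35,
)

```text
time: 36.05
ee_pos: [0.4427, -0.1837, 0.1023]
eef_rot: [0.653, 0.757, 0.0, 0.0]
ft_force: [1.0, 0.4, 0.2]
width: 0.0238
grip_force: 35.0
```

```bash
python3 - <<'E'
from pl import *
s=readout.read_state()["ee_pos"]
plan([(*s[:2],.21,8.4,0,5),(.44,.02,.23,15,0,15)])
print("second");plan([(.459,.328,.23,36,0,20)],(.44,.02,.23,15,0))
E
```

```text
t 36.05 pos [ 0.4427 -0.1837  0.1023] yaw 8.43 tz [ 0.  0. -1.] F [0.95 0.36 0.16] w 0.0238 g 35.0
[0.0, 0.0, 0.0, -0.0, 0.0, -0.011]
[0.0, 0.0, 0.0, -0.0, 0.0, -0.038]
[0.0, 0.0, 0.0, -0.0, 0.0, -0.07]
[0.0, 0.0, 0.0, -0.0, 0.0, -0.097]
[0.0, 0.0, 0.001, -0.0, 0.0, -0.108]
--
[0.0, 0.0, -0.001, 0.003, 0.0, -0.108]
[0.0, 0.0, -0.005, 0.01, 0.001, -0.109]
[0.0, 0.0, -0.011, 0.021, 0.003, -0.11]
[0.0, 0.0, -0.02, 0.035, 0.005, -0.111]
[0.0, 0.0, -0.029, 0.052, 0.007, -0.113]
[0.0, 0.0, -0.04, 0.071, 0.01, -0.115]
[0.0, 0.0, -0.051, 0.091, 0.012, -0.117]
[0.0, 0.0, -0.063, 0.111, 0.015, -0.119]
[0.0, 0.0, -0.074, 0.131, 0.018, -0.121]
[0.0, 0.0, -0.085, 0.15, 0.02, -0.123]
[0.0, 0.0, -0.094, 0.167, 0.022, -0.124]
[0.0, 0.0, -0.103, 0.181, 0.024, -0.126]
[0.0, 0.0, -0.109, 0.192, 0.026, -0.127]
[0.0, 0.0, -0.113, 0.199, 0.027, -0.127]
[0.0, 0.0, -0.115, 0.202, 0.027, -0.128]
--
second
[0.0, 0.0, -0.003, 0.002, 0.001, 0.0]
[0.0, 0.0, -0.01, 0.008, 0.003, 0.0]
[0.0, 0.0, -0.022, 0.018, 0.006, 0.0]
[0.0, 0.0, -0.038, 0.03, 0.01, 0.0]
[0.0, 0.0, -0.057, 0.046, 0.015, 0.0]
[0.0, 0.0, -0.079, 0.063, 0.021, 0.0]
[0.0, 0.0, -0.103, 0.082, 0.028, 0.0]
[0.0, 0.0, -0.129, 0.103, 0.035, 0.0]
[0.0, 0.0, -0.156, 0.124, 0.042, 0.0]
[0.0, 0.0, -0.183, 0.146, 0.049, 0.0]
[0.0, 0.0, -0.211, 0.168, 0.056, 0.0]
[0.0, 0.0, -0.238, 0.19, 0.064, 0.0]
[0.0, 0.0, -0.263, 0.21, 0.07, 0.0]
[0.0, 0.0, -0.287, 0.229, 0.077, 0.0]
[0.0, 0.0, -0.309, 0.247, 0.083, 0.0]
[0.0, 0.0, -0.328, 0.262, 0.088, 0.0]
[0.0, 0.0, -0.344, 0.275, 0.092, 0.0]
[0.0, 0.0, -0.356, 0.284, 0.095, 0.0]
[0.0, 0.0, -0.364, 0.29, 0.097, 0.0]
[0.0, 0.0, -0.367, 0.293, 0.098, 0.0]
--
```

step_arm(
  deltas=[
    [[0,0,0,0,0,-0.011,10],[0,0,0,0,0,-0.038,10],[0,0,0,0,0,-0.07,10],[0,0,0,0,0,-0.097,10],[0,0,0,0,0,-0.108,10],[0,0,-0.001,0.003,0,-0.108,10],[0,0,-0.005,0.01,0.001,-0.109,10],[0,0,-0.011,0.021,0.003,-0.11,10],[0,0,-0.02,0.035,0.005,-0.111,10],[0,0,-0.029,0.052,0.007,-0.113,10],[0,0,-0.04,0.071,0.01,-0.115,10],[0,0,-0.051,0.091,0.012,-0.117,10],[0,0,-0.063,0.111,0.015,-0.119,10],[0,0,-0.074,0.131,0.018,-0.121,10],[0,0,-0.085,0.15,0.02,-0.123,10],[0,0,-0.094,0.167,0.022,-0.124,10],[0,0,-0.103,0.181,0.024,-0.126,10],[0,0,-0.109,0.192,0.026,-0.127,10],[0,0,-0.113,0.199,0.027,-0.127,10],[0,0,-0.115,0.202,0.027,-0.128,10]],
  ],
  squeeze=35,
)

```text
time: 38.55
ee_pos: [0.4396, 0.0202, 0.2301]
eef_rot: [0.609, 0.793, -0.0, -0.0]
ft_force: [0.1, -0.4, -3.3]
width: 0.0236
grip_force: 35.0
```

```bash
cat > jd.py <<'E'
from pl import *
def jarpos():
    t=cam("top");v=t["img"].max(2);m=np.zeros(v.shape,np.uint8);m[165:238,85:175]=v[165:238,85:175]<100
    L=[(a,c) for a,c,_ in blobs(m,40)];print([(a.tolist(),c.round(1).tolist()) for a,c in L])
    m2=np.zeros_like(m);m2[165:238,85:175]=t["img"][165:238,85:175].min(2)>185;print("balls",[(plane(t,*c,.022)[:2].round(3),a[4]) for a,c,_ in blobs(m2,3)])
    ce=np.mean([c for a,c in L[:2]],0)+np.array([113.,204.])-np.mean([[98.9,204.9],[132.4,203.8]],0);print("jar",plane(t,*ce,.065).round(4))
if __name__=="__main__": jarpos()
E
python3 jd.py
```

```text
[([108, 178, 21, 40, 209], [114.0, 197.0]), ([140, 180, 13, 37, 102], [148.0, 197.9])]
balls [(array([0.427, 0.316]), np.int32(10)), (array([0.417, 0.341]), np.int32(13))]
jar [0.4611 0.3281 0.065 ]
```

Jar at (0.461, 0.328).

step_arm(
  deltas=[
    [[0,0,-0.003,0.002,0.001,0,10],[0,0,-0.01,0.008,0.003,0,10],[0,0,-0.022,0.018,0.006,0,10],[0,0,-0.038,0.03,0.01,0,10],[0,0,-0.057,0.046,0.015,0,10],[0,0,-0.079,0.063,0.021,0,10],[0,0,-0.103,0.082,0.028,0,10],[0,0,-0.129,0.103,0.035,0,10],[0,0,-0.156,0.124,0.042,0,10],[0,0,-0.183,0.146,0.049,0,10],[0,0,-0.211,0.168,0.056,0,10],[0,0,-0.238,0.19,0.064,0,10],[0,0,-0.263,0.21,0.07,0,10],[0,0,-0.287,0.229,0.077,0,10],[0,0,-0.309,0.247,0.083,0,10],[0,0,-0.328,0.262,0.088,0,10],[0,0,-0.344,0.275,0.092,0,10],[0,0,-0.356,0.284,0.096,0,10],[0,0,-0.364,0.29,0.098,0,10],[0,0,-0.367,0.293,0.099,0,10]],
  ],
  squeeze=35,
)

```text
time: 41.1
ee_pos: [0.4595, 0.3287, 0.2302]
eef_rot: [0.454, 0.891, -0.0, 0.0]
ft_force: [0.0, -0.8, -3.7]
width: 0.0239
grip_force: 35.0
```

```bash
python3 - <<'E'
from pl import *
from jar2 import jarwall
a=np.radians(36);plan([(.4605-.031*np.cos(a),.328-.031*np.sin(a),.178,36,43.5,1)])
for f in("pics/s_now.png",None):
    v=(cv2.imread(f) if f else cam("scene")["img"]).max(2)
    print([(r_,(lambda c:(c.min(),c.max()))(np.where(v[r_,95:175]<90)[0]+95)) for r_ in(222,228,232,236)])
E
```

```text
t 41.1 pos [0.4595 0.3287 0.2302] yaw 36.04 tz [ 0. -0. -1.] F [ 0.03 -0.77 -3.71] w 0.0239 g 35.0
[-0.759, -0.0, 0.001, -0.001, -0.031, 0.052]
--
[(222, (np.int64(119), np.int64(159))), (228, (np.int64(155), np.int64(160))), (232, (np.int64(120), np.int64(160))), (236, (np.int64(121), np.int64(159)))]
[(222, (np.int64(119), np.int64(147))), (228, (np.int64(119), np.int64(160))), (232, (np.int64(120), np.int64(156))), (236, (np.int64(121), np.int64(154)))]
```

The jar hasn't moved since. Tipping tray 3.

step_arm(
  deltas=[
    [[0,0,0,0,0,0.01,10],[0,0,0,0,0,0.02,10],[-0.03,0,0,0,-0.001,0.022,10],[-0.064,0,0,0,-0.002,0.023,10],[-0.108,0,0,0,-0.004,0.025,10],[-0.161,0,0,0,-0.006,0.027,10],[-0.22,0,0,0,-0.009,0.03,10],[-0.284,0,0,0,-0.011,0.032,10],[-0.35,0,0,0,-0.014,0.035,10],[-0.418,0,0,0,-0.017,0.038,10],[-0.485,0,0,0,-0.019,0.041,10],[-0.549,0,0,0,-0.022,0.043,10],[-0.608,0,0,0,-0.024,0.046,10],[-0.661,0,0,0,-0.026,0.048,10],[-0.705,0,0,0,-0.028,0.05,10],[-0.739,0,0,0,-0.03,0.051,10],[-0.76,0,0,0,-0.031,0.052,10],[-0.76,0,0,0,-0.031,0.052,10],[-0.76,0,0,0,-0.031,0.052,10],[-0.76,0,0,0,-0.031,0.052,10]],
  ],
  squeeze=35,
)

```text
time: 43.65
ee_pos: [0.4344, 0.3105, 0.1783]
eef_rot: [0.421, 0.828, 0.331, 0.168]
ft_force: [0.1, 0.1, -3.0]
width: 0.0238
grip_force: 35.0
```

step_arm(
  deltas=[
    [[0.015,0,0,0,0.001,-0.001,10],[0.056,0,0,0,0.005,-0.002,10],[0.119,0,0,0,0.011,-0.005,10],[0.197,0,0,0,0.019,-0.008,10],[0.286,0,0,0,0.027,-0.011,10],[0.38,0,0,0,0.036,-0.015,10],[0.474,0,0,0,0.045,-0.019,10],[0.563,0,0,0,0.053,-0.022,10],[0.641,0,0,0,0.061,-0.025,10],[0.704,0,0,0,0.066,-0.028,10],[0.745,0,0,0,0.07,-0.03,10],[0.76,0,0,0,0.072,-0.03,10],[0.76,0,0,0,0.072,-0.03,10]],
  ],
  squeeze=35,
)

```text
time: 45.28
ee_pos: [0.4599, 0.3293, 0.2496]
eef_rot: [0.453, 0.891, 0.0, -0.0]
ft_force: [-0.8, 0.2, -3.5]
width: 0.0236
grip_force: 35.0
```

```bash
python3 - <<'E'
from pl import *
s=cam("scene");cv2.imwrite("pics/s3.png",cv2.cvtColor(s["img"],cv2.COLOR_RGB2BGR))
# brightness map of tray floor: sample along front & rear troughs
p=readout.read_state()["ee_pos"];Rz=R.from_euler('z',36,degrees=True)
for nm,x in(("front",-.018),("rear",.018)): print(nm,[s["img"][tuple(proj(s,p+Rz.apply([x,y,-.084]))[::-1].round().astype(int))].tolist() for y in(-.025,-.016,-.008,0,.008,.016,.025)])
plan([(.44,.08,.295,15,0,20)]);print("second");plan([(.52,-.155,.295,1.15,0,20)],(.44,.08,.295,15,0))
E
```

```text
front [[95, 92, 86], [95, 92, 86], [95, 91, 86], [95, 91, 86], [96, 92, 86], [95, 92, 87], [95, 90, 87]]
rear [[95, 90, 84], [110, 102, 93], [113, 105, 94], [107, 100, 91], [107, 100, 90], [114, 106, 97], [108, 100, 92]]
t 45.33 pos [0.4597 0.3291 0.2495] yaw 36.06 tz [ 0.     0.001 -1.   ] F [ 1.12  0.4  -3.63] w 0.024 g 35.0
[0.0, -0.0, 0.003, -0.001, -0.001, -0.0]
[0.0, -0.0, 0.01, -0.005, -0.005, -0.001]
[0.0, -0.0, 0.022, -0.012, -0.01, -0.003]
[0.0, -0.0, 0.038, -0.02, -0.017, -0.005]
[0.0, -0.0, 0.057, -0.03, -0.025, -0.007]
[0.0, -0.0, 0.079, -0.041, -0.035, -0.01]
[0.0, -0.0, 0.104, -0.053, -0.046, -0.013]
[0.0, -0.0, 0.129, -0.067, -0.057, -0.016]
[0.0, -0.0, 0.156, -0.081, -0.069, -0.019]
[0.0, -0.0, 0.184, -0.095, -0.081, -0.023]
[0.0, -0.0, 0.211, -0.109, -0.093, -0.026]
[0.0, -0.0, 0.238, -0.123, -0.105, -0.03]
[0.0, -0.0, 0.264, -0.136, -0.117, -0.033]
[0.0, -0.0, 0.288, -0.149, -0.127, -0.036]
[0.0, -0.0, 0.31, -0.16, -0.137, -0.038]
[0.0, -0.0, 0.329, -0.17, -0.146, -0.041]
[0.0, -0.0, 0.345, -0.178, -0.153, -0.043]
[0.001, -0.0, 0.357, -0.184, -0.158, -0.044]
[0.001, -0.0, 0.365, -0.188, -0.161, -0.045]
[0.001, -0.0, 0.368, -0.19, -0.163, -0.046]
--
second
[0.0, 0.0, 0.002, -0.002, 0.0, 0.0]
[0.0, 0.0, 0.007, -0.007, 0.0, 0.0]
[0.0, 0.0, 0.015, -0.015, 0.001, 0.0]
[0.0, 0.0, 0.025, -0.026, 0.002, 0.0]
[0.0, 0.0, 0.038, -0.039, 0.003, 0.0]
[0.0, 0.0, 0.052, -0.054, 0.004, 0.0]
[0.0, 0.0, 0.068, -0.07, 0.005, 0.0]
[0.0, 0.0, 0.085, -0.087, 0.006, 0.0]
[0.0, 0.0, 0.103, -0.105, 0.007, 0.0]
[0.0, 0.0, 0.121, -0.124, 0.008, 0.0]
[0.0, 0.0, 0.139, -0.142, 0.009, 0.0]
[0.0, 0.0, 0.157, -0.161, 0.011, 0.0]
[0.0, 0.0, 0.174, -0.178, 0.012, 0.0]
[0.0, 0.0, 0.19, -0.194, 0.013, 0.0]
[0.0, 0.0, 0.204, -0.209, 0.014, 0.0]
[0.0, 0.0, 0.217, -0.222, 0.015, 0.0]
[0.0, 0.0, 0.227, -0.233, 0.015, 0.0]
[0.0, 0.0, 0.235, -0.241, 0.016, 0.0]
[0.0, 0.0, 0.24, -0.246, 0.016, 0.0]
[0.0, 0.0, 0.242, -0.248, 0.016, 0.0]
--
```

The front trough is uniformly dark and so empty, and the rear balls are present. Carrying tray 3 to rack place 3.

step_arm(
  deltas=[
    [[0,0,0.003,-0.001,-0.001,-0.006,10],[0,0,0.01,-0.005,-0.005,-0.016,10],[0,0,0.022,-0.012,-0.01,-0.028,10],[0,0,0.038,-0.02,-0.017,-0.038,10],[0,0,0.057,-0.03,-0.025,-0.044,10],[0,0,0.079,-0.041,-0.035,-0.046,10],[0,0,0.104,-0.053,-0.046,-0.046,10],[0,0,0.129,-0.067,-0.057,-0.046,10],[0,0,0.156,-0.081,-0.069,-0.046,10],[0,0,0.184,-0.095,-0.081,-0.046,10],[0,0,0.211,-0.109,-0.093,-0.046,10],[0,0,0.238,-0.123,-0.105,-0.046,10],[0,0,0.264,-0.136,-0.117,-0.046,10],[0,0,0.288,-0.149,-0.127,-0.046,10],[0,0,0.31,-0.16,-0.137,-0.046,10],[0,0,0.329,-0.17,-0.146,-0.046,10],[0,0,0.345,-0.178,-0.153,-0.046,10],[0,0,0.357,-0.184,-0.158,-0.046,10],[0,0,0.365,-0.188,-0.161,-0.046,10],[0,0,0.368,-0.19,-0.163,-0.046,10]],
  ],
  squeeze=35,
)

```text
time: 47.82
ee_pos: [0.4398, 0.0793, 0.2956]
eef_rot: [0.609, 0.793, 0.0, -0.0]
ft_force: [0.2, 0.6, -3.0]
width: 0.0238
grip_force: 35.0
```

step_arm(
  deltas=[
    [[0,0,0.002,-0.002,0,0,10],[0,0,0.007,-0.007,0,0,10],[0,0,0.015,-0.015,0.001,0,10],[0,0,0.025,-0.026,0.002,0,10],[0,0,0.038,-0.039,0.003,0,10],[0,0,0.052,-0.054,0.004,0,10],[0,0,0.068,-0.07,0.005,0,10],[0,0,0.085,-0.087,0.006,0,10],[0,0,0.103,-0.105,0.007,0,10],[0,0,0.121,-0.124,0.008,0,10],[0,0,0.139,-0.142,0.009,0,10],[0,0,0.157,-0.161,0.011,0,10],[0,0,0.174,-0.178,0.012,0,10],[0,0,0.19,-0.194,0.013,0,10],[0,0,0.204,-0.209,0.014,0,10],[0,0,0.217,-0.222,0.015,0,10],[0,0,0.227,-0.233,0.015,0,10],[0,0,0.235,-0.241,0.016,0,10],[0,0,0.24,-0.246,0.016,0,10],[0,0,0.242,-0.248,0.016,0,10]],
  ],
  squeeze=35,
)

```text
time: 50.32
ee_pos: [0.5193, -0.1562, 0.2955]
eef_rot: [0.7, 0.714, 0.0, -0.0]
ft_force: [0.9, 0.6, -3.2]
width: 0.0236
grip_force: 35.0
```

```bash
python3 - <<'E'
from pl import *
from jd import jarpos
jarpos();plan([(.6335,-.1545,.174,1.15,0,1)])
E
```

```text
[([108, 178, 21, 40, 187], [113.6, 197.3]), ([141, 181, 11, 35, 88], [148.0, 197.9])]
balls [(array([0.492, 0.364]), np.int32(22)), (array([0.462, 0.304]), np.int32(127)), (array([0.466, 0.338]), np.int32(6)), (array([0.436, 0.331]), np.int32(8)), (array([0.426, 0.311]), np.int32(20)), (array([0.422, 0.364]), np.int32(3)), (array([0.416, 0.342]), np.int32(22))]
jar [0.4609 0.3285 0.065 ]
t 50.38 pos [ 0.5193 -0.1563  0.2955] yaw 1.08 tz [-0.  0. -1.] F [ 0.11  0.18 -2.08] w 0.0237 g 35.0
[-0.0, -0.0, -0.001, -0.0, 0.114, 0.122]
--
```

step_arm(
  deltas=[
    [[0,0,0,0,0.006,0,10],[0,0,0,0,0.025,0.003,10],[0,0,0,0,0.04,0.01,10],[0,0,0,0,0.057,0.02,10],[0,0,0,0,0.074,0.03,10],[0,0,0,0,0.09,0.035,10],[0,0,0,0,0.103,0.04,10],[0,0,0,0,0.111,0.045,10],[0,0,0,0,0.114,0.05,10],[0,0,0,0,0.114,0.06,10],[0,0,0,0,0.114,0.07,10],[0,0,0,0,0.114,0.08,10],[0,0,0,0,0.114,0.09,10],[0,0,0,0,0.114,0.1,10],[0,0,0,0,0.114,0.107,10],[0,0,0,0,0.114,0.112,10],[0,0,0,0,0.114,0.115,10],[0,0,0,0,0.114,0.117,10],[0,0,0,0,0.114,0.12,10],[0,0,0,0,0.114,0.121,10]],
  ],
  squeeze=35,
)

```text
time: 52.88
ee_pos: [0.6332, -0.1539, 0.1744]
eef_rot: [0.7, 0.714, 0.0, -0.0]
ft_force: [-1.1, 0.1, -3.2]
width: 0.0239
grip_force: 35.0
```

```bash
python3 - <<'E'
from pl import *
t=cam("top");s=readout.read_state();print(s["ft_force"].round(1),s["ee_pos"].round(4))
for th in(195,205,215):
    m=np.zeros(t["img"].shape[:2],np.uint8);m[165:238,85:175]=t["img"][165:238,85:175].min(2)>th;print(th,[(plane(t,*c,.022)[:2].round(3).tolist(),int(a[4])) for a,c,_ in blobs(m,2)])
E
```

```text
[ 0.1 -0.1 -1.9] [ 0.6332 -0.1538  0.1744]
195 [([0.491, 0.364], 9), ([0.425, 0.311], 8), ([0.416, 0.342], 11)]
205 [([0.492, 0.365], 4), ([0.426, 0.311], 5), ([0.416, 0.341], 4)]
215 []
```

All three balls are in the jar. Releasing tray 3 and heading for the lid, backing off first to clear the bottles.

step_arm(
  deltas=[
    [[0,0,0,0,0,0.0015,10],[0,0,0,0,0,0.0025,10],[0,0,0,0,0,0.0025,10],[0,0,0,0,0,0.0025,32],[0,0,0,0,0,0.0025,45],[0,0,0,0,0,0.0025,45],[0,0,0,0,0,0.0025,45],[0,0,0,0,0,-0.01,45],[0,0,0,0,0,-0.03,45],[0,0,0,0,0,-0.06,45],[0,0,0,0,-0.03,-0.09,45],[0,0,0,0,-0.07,-0.09,45],[0,0,0,0,-0.12,-0.09,60],[0,0,0,0,-0.17,-0.09,70],[0,0,0,0,-0.17,-0.09,70]],
  ],
  squeeze=35,
)

```text
time: 54.8
ee_pos: [0.4609, -0.1582, 0.2665]
eef_rot: [0.701, 0.713, 0.003, -0.0]
ft_force: [0.9, -0.2, 1.3]
width: 0.0579
grip_force: 0.0
```

```bash
python3 - <<'E'
from pl import *
plan([(.4597,-.3742,.12,-45,0,8)])
t=cam("top")
for st,ce,m in blobs(t["img"].max(2)<75,30):
    if 120<ce[0]<400 and 100<ce[1]<240: print(st.tolist(),ce.round(1),plane(t,*ce,.187).round(4),plane(t,*ce,.043).round(4))
E
```

```text
t 54.8 pos [ 0.4609 -0.1582  0.2665] yaw 0.95 tz [ 0.004  0.005 -1.   ] F [ 0.94 -0.22  1.29] w 0.0579 g 0.0
[0.0, -0.0, 0.034, -0.009, -0.0, 0.006]
[0.0, -0.001, 0.125, -0.034, -0.001, 0.023]
[0.001, -0.002, 0.254, -0.069, -0.002, 0.046]
[0.001, -0.003, 0.401, -0.108, -0.003, 0.073]
[0.001, -0.004, 0.548, -0.148, -0.004, 0.099]
[0.001, -0.005, 0.677, -0.183, -0.005, 0.123]
[0.002, -0.005, 0.768, -0.207, -0.005, 0.139]
[0.002, -0.006, 0.802, -0.217, -0.005, 0.145]
--
[392, 115, 9, 8, 32] [395.7 118.2] [ 0.6848 -0.3846  0.187 ] [ 0.7184 -0.4428  0.043 ]
[169, 129, 15, 12, 154] [175.5 134.3] [0.6226 0.1805 0.187 ] [0.647  0.2053 0.043 ]
[236, 129, 13, 12, 126] [241.6 134.9] [0.6262 0.0138 0.187 ] [0.6511 0.0141 0.043 ]
[299, 130, 15, 12, 151] [306.2 135.3] [ 0.6307 -0.1505  0.187 ] [ 0.6562 -0.1743  0.043 ]
[302, 171, 32, 78, 1225] [315.4 202.3] [ 0.4614 -0.1772  0.187 ] [ 0.4621 -0.205   0.043 ]
[319, 217, 9, 24, 40] [323.7 226.6] [ 0.4008 -0.1996  0.187 ] [ 0.3927 -0.2307  0.043 ]
```

Three tray blocks are at the rack places (x 0.623, 0.626, 0.631), consistent with all hanging. Next, the lid.

step_arm(
  deltas=[
    [[0,0,0.034,-0.009,0,0.006,65],[0,0,0.125,-0.034,-0.001,0.023,65],[0,0,0.254,-0.069,-0.002,0.046,65],[0,0,0.401,-0.108,-0.003,0.073,65],[0.001,-0.004,0.548,-0.148,-0.004,0.099,65],[0.002,-0.005,0.677,-0.183,-0.005,0.123,65],[0.002,-0.005,0.768,-0.207,-0.005,0.139,65],[0.002,-0.006,0.802,-0.217,-0.005,0.145,65],[0.002,-0.006,0.802,-0.217,-0.005,0.145,65],[0.002,-0.006,0.802,-0.217,-0.005,0.145,65]],
  ],
  squeeze=30,
)

```text
time: 56.1
ee_pos: [0.4631, -0.3735, 0.1201]
eef_rot: [0.923, 0.385, -0.002, 0.002]
ft_force: [0.0, -0.1, -0.8]
width: 0.0566
grip_force: 0.0
```

```bash
python3 - <<'E'
from pl import *
plan([(.4597,-.3742,.04,-45,0,1)])
s=cam("scene");v=s["img"].max(2);m=np.zeros(v.shape,np.uint8);m[212:235,355:395]=v[212:235,355:395]<60
print([(a.tolist(),c.round(1)) for a,c,_ in blobs(m,10)], "expect orig 374.6,222.9",proj(s,[.4597,-.3742,.028]))
E
```

```text
t 56.1 pos [ 0.4631 -0.3735  0.1201] yaw -44.74 tz [-0.003 -0.005 -1.   ] F [ 0.03 -0.08 -0.83] w 0.0566 g 0.0
[0.001, 0.006, 0.005, -0.002, -0.002, 0.08]
--
[([370, 215, 10, 12, 86], array([374.7, 220.6]))] expect orig 374.6,222.9 [375.43054122 220.22285938]
```

step_arm(
  deltas=[
    [[0.001,0.006,0.005,-0.002,-0.002,0.03,65],[0.001,0.006,0.005,-0.002,-0.002,0.055,65],[0.001,0.006,0.005,-0.002,-0.002,0.07,65],[0.001,0.006,0.005,-0.002,-0.002,0.078,65],[0.001,0.006,0.005,-0.002,-0.002,0.08,65],[0.001,0.006,0.005,-0.002,-0.002,0.08,45],[0.001,0.006,0.005,-0.002,-0.002,0.08,30],[0.001,0.006,0.005,-0.002,-0.002,0.08,15],[0.001,0.006,0.005,-0.002,-0.002,0.08,15],[0.001,0.006,0.005,-0.002,-0.002,0.08,15],[0.001,0.006,0.005,-0.002,-0.002,0.08,15]],
  ],
  squeeze=45,
)

```text
time: 57.52
ee_pos: [0.4593, -0.3746, 0.0397]
eef_rot: [0.924, 0.381, -0.0, -0.0]
ft_force: [-0.7, 0.8, 2.7]
width: 0.027
grip_force: 45.0
```

```bash
python3 - <<'E'
from pl import *
p=readout.read_state()["ee_pos"]
plan([(*p[:2],.19,-45,0,5),(.45,-.1,.19,-10,0,15)]);print(2);plan([(.461,.328,.19,35,0,20)],(.45,-.1,.19,-10,0))
E
```

```text
t 57.52 pos [ 0.4593 -0.3746  0.0397] yaw -45.15 tz [-0.  0. -1.] F [-0.66  0.81  2.65] w 0.027 g 45.0
[-0.0, -0.0, -0.0, 0.0, -0.0, -0.016]
[-0.0, -0.0, -0.001, 0.0, -0.0, -0.053]
[-0.0, -0.0, -0.002, 0.0, -0.0, -0.097]
[-0.0, -0.0, -0.002, 0.0, -0.0, -0.135]
[-0.0, -0.0, -0.003, 0.0, -0.0, -0.15]
--
[-0.0, -0.0, -0.01, 0.002, -0.003, -0.15]
[-0.0, -0.0, -0.032, 0.009, -0.01, -0.15]
[-0.0, -0.0, -0.066, 0.019, -0.021, -0.15]
[-0.0, -0.0, -0.11, 0.033, -0.035, -0.15]
[-0.0, -0.0, -0.161, 0.049, -0.052, -0.15]
[-0.0, -0.0, -0.218, 0.066, -0.071, -0.15]
[-0.0, -0.0, -0.278, 0.084, -0.091, -0.15]
[-0.0, -0.0, -0.339, 0.103, -0.111, -0.15]
[-0.0, -0.0, -0.398, 0.121, -0.13, -0.15]
[-0.0, -0.0, -0.455, 0.139, -0.149, -0.15]
[-0.0, -0.0, -0.506, 0.154, -0.166, -0.15]
[-0.0, -0.0, -0.55, 0.168, -0.18, -0.15]
[-0.0, -0.0, -0.584, 0.178, -0.192, -0.15]
[-0.0, -0.0, -0.606, 0.185, -0.199, -0.15]
[-0.0, -0.0, -0.613, 0.187, -0.201, -0.15]
--
2
[0.0, 0.0, -0.006, 0.003, -0.0, 0.0]
[0.0, 0.0, -0.022, 0.012, -0.002, 0.0]
[0.0, 0.0, -0.048, 0.026, -0.004, 0.0]
[0.0, 0.0, -0.082, 0.044, -0.007, 0.0]
[0.0, 0.0, -0.123, 0.066, -0.01, 0.0]
[0.0, 0.0, -0.17, 0.091, -0.014, 0.0]
[0.0, 0.0, -0.221, 0.119, -0.018, 0.0]
[0.0, 0.0, -0.276, 0.149, -0.022, 0.0]
[0.0, 0.0, -0.334, 0.18, -0.027, 0.0]
[0.0, 0.0, -0.393, 0.212, -0.032, 0.0]
[0.0, 0.0, -0.451, 0.243, -0.036, 0.0]
[0.0, 0.0, -0.509, 0.274, -0.041, 0.0]
[0.0, 0.0, -0.564, 0.304, -0.046, 0.0]
[0.0, 0.0, -0.616, 0.332, -0.05, 0.0]
[0.0, 0.0, -0.663, 0.357, -0.054, 0.0]
[0.0, 0.0, -0.704, 0.379, -0.057, 0.0]
[0.0, 0.0, -0.738, 0.398, -0.06, 0.0]
[0.0, 0.0, -0.763, 0.412, -0.062, 0.0]
[0.0, 0.0, -0.78, 0.42, -0.063, 0.0]
[0.0, 0.0, -0.785, 0.423, -0.063, 0.0]
--
```

step_arm(
  deltas=[
    [[0,0,0,0,0,-0.016,15],[0,0,0,0,0,-0.053,15],[0,0,0,0,0,-0.097,15],[0,0,0,0,0,-0.135,15],[0,0,0,0,0,-0.15,15],[0,0,-0.01,0.002,-0.003,-0.15,15],[0,0,-0.032,0.009,-0.01,-0.15,15],[0,0,-0.066,0.019,-0.021,-0.15,15],[0,0,-0.11,0.033,-0.035,-0.15,15],[0,0,-0.161,0.049,-0.052,-0.15,15],[0,0,-0.218,0.066,-0.071,-0.15,15],[0,0,-0.278,0.084,-0.091,-0.15,15],[0,0,-0.339,0.103,-0.111,-0.15,15],[0,0,-0.398,0.121,-0.13,-0.15,15],[0,0,-0.455,0.139,-0.149,-0.15,15],[0,0,-0.506,0.154,-0.166,-0.15,15],[0,0,-0.55,0.168,-0.18,-0.15,15],[0,0,-0.584,0.178,-0.192,-0.15,15],[0,0,-0.606,0.185,-0.199,-0.15,15],[0,0,-0.613,0.187,-0.201,-0.15,15]],
  ],
  squeeze=45,
)

```text
time: 60.02
ee_pos: [0.4502, -0.0999, 0.1896]
eef_rot: [0.766, 0.643, -0.0, -0.0]
ft_force: [0.4, 0.1, -1.9]
width: 0.0275
grip_force: 45.0
```

```bash
python3 - <<'E'
from pl import *
from jd import jarpos
jarpos();plan([(.461,.328,.16,35,0,1)])
t=cam("top")
# rim fit: points of bright/dark outline -> undistort to plane z=.065, circle fit on left/top/bottom outer edge of dark inner wall (r=.058)
v=t["img"].max(2);m=np.zeros(v.shape,np.uint8);m[165:238,95:135]=v[165:238,95:135]<100
a=max(blobs(m,40),key=lambda b:b[0][4])[2];pts=[]
for r_ in range(a.shape[0]):
    c=np.where(a[r_])[0]
    if len(c)>2: pts.append(plane(t,c.min()-.5,r_,.065)[:2])
from scipy.optimize import least_squares
p=np.array(pts);print("inner rim fit",least_squares(lambda q:np.hypot(*(p-q).T)-.058,[.46,.33],loss="soft_l1",f_scale=.002).x,len(p))
E
```

```text
[([108, 178, 21, 40, 193], [113.7, 197.3]), ([141, 181, 11, 35, 90], [148.0, 198.0])]
balls [(array([0.492, 0.364]), np.int32(18)), (array([0.459, 0.286]), np.int32(3)), (array([0.447, 0.29 ]), np.int32(3)), (array([0.426, 0.311]), np.int32(16)), (array([0.416, 0.342]), np.int32(16))]
jar [0.4606 0.3284 0.065 ]
t 60.08 pos [ 0.4502 -0.1     0.1896] yaw -9.99 tz [-0.  0. -1.] F [ 0.6   0.49 -1.72] w 0.0273 g 45.0
[-0.0, -0.0, -0.785, 0.423, -0.064, 0.03]
--
inner rim fit [0.45946283 0.33026156] 40
```

step_arm(
  deltas=[
    [[0,0,-0.006,0.003,0,0,15],[0,0,-0.022,0.012,-0.002,0,15],[0,0,-0.048,0.026,-0.004,0,15],[0,0,-0.082,0.044,-0.007,0,15],[0,0,-0.123,0.066,-0.01,0,15],[0,0,-0.17,0.091,-0.014,0,15],[0,0,-0.221,0.119,-0.018,0,15],[0,0,-0.276,0.149,-0.022,0,15],[0,0,-0.334,0.18,-0.027,0,15],[0,0,-0.393,0.212,-0.032,0,15],[0,0,-0.451,0.243,-0.036,0,15],[0,0,-0.509,0.274,-0.041,0,15],[0,0,-0.564,0.304,-0.046,0,15],[0,0,-0.616,0.332,-0.05,0,15],[0,0,-0.663,0.357,-0.055,0,15],[0,0,-0.704,0.379,-0.058,0,15],[0,0,-0.738,0.398,-0.061,0,15],[0,0,-0.763,0.413,-0.064,0,15],[0,0,-0.78,0.421,-0.065,0,15],[0,0,-0.785,0.424,-0.065,0,15]],
  ],
  squeeze=45,
)

```text
time: 62.62
ee_pos: [0.46, 0.3287, 0.1898]
eef_rot: [0.462, 0.887, -0.0, -0.0]
ft_force: [0.9, -0.3, -2.2]
width: 0.0271
grip_force: 45.0
```

```bash
python3 - <<'E'
from pl import *
plan([(.460,.329,.112,35,0,1)])
s=cam("scene");f=5
im=cv2.resize(s["img"][160:270,80:220],None,fx=f,fy=f,interpolation=cv2.INTER_CUBIC);im=np.ascontiguousarray(im)
th=np.linspace(0,2*np.pi,60)
for c,z,rad,col in(((.460,.329),.065,.062,(255,0,0)),((.460,.329),.190-.019,.064,(0,255,0))):
    P=np.c_[c[0]+rad*np.cos(th),c[1]+rad*np.sin(th),0*th+z];cv2.polylines(im,[((proj(s,P)-[80,160])*f+2).astype(np.int32)],True,col,1)
cv2.imwrite("pics/p11.png",cv2.cvtColor(im,cv2.COLOR_RGB2BGR))
E
```

```text
t 62.62 pos [0.46   0.3287 0.1898] yaw 34.97 tz [-0.  0. -1.] F [ 0.86 -0.28 -2.24] w 0.0271 g 45.0
[-0.0, -0.0, -0.001, 0.0, 0.0, 0.078]
--
```

View pics/p11.png

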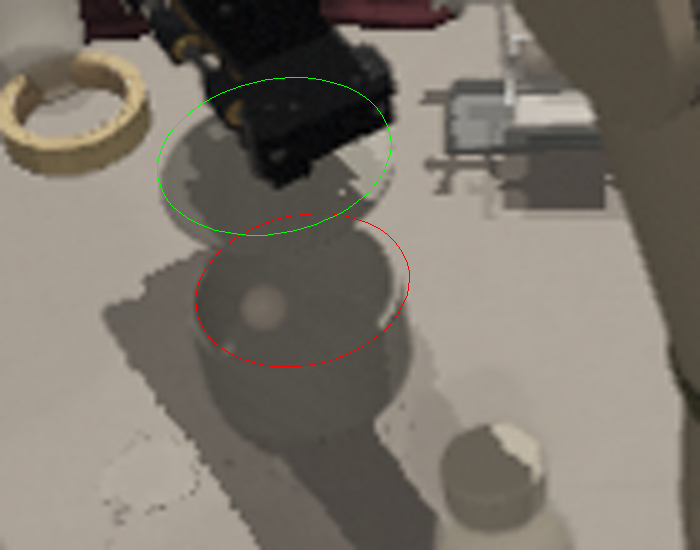

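The rim matches the projection (red) within about 3 mm. The lid looks about 13 mm lower than the green ellipse only because the offset I drew was wrong (the disc is 32 mm below the TCP, not 19). Its left and right edges match. Lowering.

step_arm(
  deltas=[
    [[0,0,0,0,0,0.01,15],[0,0,0,0,0,0.03,15],[0,0,0,0,0,0.05,15],[0,0,0,0,0,0.065,15],[0,0,0,0,0,0.075,15],[0,0,0,0,0,0.08,15],[0,0,0,0,0,0.083,15],[0,0,0,0,0,0.086,15],[0,0,0,0,0,0.088,15],[0,0,0,0,0,0.089,15],[0,0,0,0,0,0.089,15]],
  ],
  squeeze=45,
)

```text
time: 64.05
ee_pos: [0.4599, 0.3287, 0.1008]
eef_rot: [0.462, 0.887, 0.0, -0.0]
ft_force: [0.3, 0.5, -2.1]
width: 0.0268
grip_force: 45.0
```

Plug is 4 mm into the mouth with no contact.

step_arm(
  deltas=[
    [[0,0,0,0,0,0.002,15],[0,0,0,0,0,0.003,15],[0,0,0,0,0,0.004,15],[0,0,0,0,0,0.0045,15],[0,0,0,0,0,0.005,15],[0,0,0,0,0,0.005,15]],
  ],
  squeeze=45,
)

```text
time: 64.8
ee_pos: [0.4599, 0.3287, 0.0967]
eef_rot: [0.462, 0.887, 0.0, -0.0]
ft_force: [-4.9, -3.2, 9.3]
width: 0.0271
grip_force: 45.0
```

step_arm(
  deltas=[
    [[0,0,0,0,0,0,25],[0,0,0,0,0,0,40],[0,0,0,0,0,0,60],[0,0,0,0,0,0,65],[0,0,0,0,0,0,65],[0,0,0,0,0,-0.01,65],[0,0,0,0,0,-0.04,65],[0,0,0,0,0,-0.09,65],[0,0,0,0,0,-0.15,65],[0,0,-0.1,0.06,-0.03,-0.15,65],[0,0,-0.2,0.12,-0.06,-0.15,65],[0,0,-0.3,0.18,-0.09,-0.15,65],[0,0,-0.3,0.2,-0.1,-0.15,65],[0,0,-0.3,0.2,-0.1,-0.15,65],[0,0,-0.3,0.2,-0.1,-0.15,65]],
  ],
)

```text
time: 66.68
ee_pos: [0.2643, 0.4348, 0.2464]
eef_rot: [0.325, 0.946, 0.0, -0.0]
ft_force: [0.4, -0.4, 0.1]
width: 0.0568
grip_force: 0.0
```

```bash
python3 - <<'E'
from pl import *
s=cam("scene");t=cam("top");plan([])
from scipy.optimize import least_squares
# knob and disc in both views
out={}
for n,c,ro in(("top",t,(100,170,160,225)),("scene",s,(105,185,175,245))):
    x0,y0,x1,y1=ro;v=c["img"].max(2);m=np.zeros(v.shape,np.uint8);m[y0:y1,x0:x1]=v[y0:y1,x0:x1]<75
    print(n,"dark",[(a.tolist(),q.round(1).tolist()) for a,q,_ in blobs(m,8)])
    g=np.zeros_like(m);g[y0:y1,x0:x1]=v[y0:y1,x0:x1]>(200 if n=="top" else 125);print(n,"bright",[(a.tolist(),q.round(1).tolist()) for a,q,_ in blobs(g,60)])
print("pred knob top/scene",proj(t,[.46,.329,.085]),proj(s,[.46,.329,.085]),"knobtop",proj(t,[.46,.329,.1]),proj(s,[.46,.329,.1]))
th=np.linspace(0,2*np.pi,200);P=np.c_[.46+.064*np.cos(th),.329+.064*np.sin(th),0*th+.07]
for c in(t,s): q=proj(c,P);print("pred disc bbox",q.min(0).round(1),q.max(0).round(1))
# test planes: blurred edge search along radial lines in both views at predicted disc outline
for n,c in(("top",t),("scene",s)):
    L=cv2.cvtColor(c["img"],cv2.COLOR_RGB2LAB)[...,0].astype(np.float32);res=[]
    for a in np.arange(0,360,30):
        rr=np.arange(.052,.078,.001);k=np.radians(a);q=proj(c,np.c_[.46+rr*np.cos(k),.329+rr*np.sin(k),0*rr+.07]).astype(np.float32)
        w=cv2.remap(L,q[:,0].reshape(1,-1),q[:,1].reshape(1,-1),cv2.INTER_LINEAR)[0];d=abs(np.gradient(cv2.GaussianBlur(w.reshape(1,-1),(5,1),1)[0]))
        i=2+d[2:-2].argmax();res.append((int(a),round(float(rr[i])*1e3),round(float(d[i]),1)))
    print(n,res)
E
```

```text
t 66.78 pos [0.2647 0.4346 0.2462] yaw 52.0 tz [ 0.     0.001 -1.   ] F [-0.29  0.37  0.56] w 0.0568 g 0.0
top dark [([128, 194, 4, 8, 16], [129.5, 197.5])]
top bright [([108, 176, 42, 41, 602], [133.1, 190.9]), ([120, 204, 11, 16, 85], [125.5, 212.9])]
scene dark [([135, 211, 9, 9, 58], [139.3, 215.1]), ([156, 224, 5, 9, 20], [158.9, 228.4])]
scene bright [([105, 185, 70, 60, 3428], [138.8, 211.6])]
pred knob top/scene [125.90636753 197.4263809 ] [139.18611602 212.28398357] knobtop [124.31646846 197.35903288] [138.39907199 208.59573712]
pred disc bbox [105.  174.7] [150.1 220.4]
pred disc bbox [117.8 200.6] [162.  232.3]
top [(0, 62, 5.5), (30, 64, 4.9), (60, 64, 4.3), (90, 63, 3.8), (120, 63, 3.8), (150, 63, 4.2), (180, 64, 5.4), (210, 64, 7.0), (240, 64, 17.2), (270, 64, 18.9), (300, 64, 21.0), (330, 63, 14.2)]
scene [(0, 60, 2.8), (30, 61, 1.9), (60, 62, 2.2), (90, 63, 1.9), (120, 63, 2.1), (150, 67, 9.4), (180, 68, 15.9), (210, 67, 16.7), (240, 66, 17.6), (270, 62, 3.1), (300, 62, 1.7), (330, 60, 1.7)]
```

```bash
python3 - <<'E'
from pl import *
s=cam("scene");t=cam("top")
for n,c in(("scene",s),("top",t)):
    print(n,[(a.tolist(),q.round(1).tolist()) for a,q,_ in blobs(c["img"].max(2)<(60 if n=="scene" else 75),60) if 150<q[0]<340 and 110<q[1]<200])
for p in((.626,.1815,.170),(.6295,.0135,.170),(.633,-.154,.170)):
    p=np.array(p);print("pred",proj(s,p).round(1),proj(t,p+[0,0,.017]).round(1))
    for y in(.016,-.016): print("  rear ball px",t["img"][tuple(proj(t,p+[.018,y,-.074])[::-1].round().astype(int))], s["img"][tuple(proj(s,p+[.018,y,-.078])[::-1].round().astype(int))],"front floor",t["img"][tuple(proj(t,p+[-.02,y,-.094])[::-1].round().astype(int))])
E
```

```text
scene [([210, 102, 64, 59, 2771], [241.7, 131.2]), ([151, 110, 24, 24, 163], [160.9, 123.4]), ([185, 147, 11, 15, 158], [190.2, 154.0])]
top [([169, 129, 15, 12, 160], [175.7, 134.4]), ([236, 129, 13, 12, 129], [241.6, 134.8]), ([299, 130, 15, 12, 153], [306.2, 135.4])]
pred [191.  152.4] [175.2 132.9]
  rear ball px [52 49 49] [139 129 118] front floor [223 224 216]
  rear ball px [220 203 180] [194 183 169] front floor [219 220 210]
pred [246.4 150.7] [241.7 133.6]
  rear ball px [60 56 52] [85 78 66] front floor [223 227 220]
  rear ball px [106  99  91] [85 78 65] front floor [223 227 223]
pred [300.9 149.2] [307.6 134.5]
  rear ball px [171 155 138] [94 83 72] front floor [225 228 222]
  rear ball px [54 50 48] [210 209 194] front floor [224 226 223]
```

```bash
python3 -c "
from bench import r
print(r.close_job())"
```

```text
the job is handed in; nothing more can be done
None
```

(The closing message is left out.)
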